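# Clear the balance and set it up for the washed beaker

### The job

Someone has left a bottle standing on the closed cover of the balance: stand it back in the grey spill tray beside the other two bottles. Swing the cover up until it stands straight up behind the weighing pan as a draught screen, and set the small washed beaker, which is draining upside down on the mat in front of the sink, right way up in the middle of the pan. Set the beaker down gently, tip no bottle over, and leave the rubber stopper, the vial and the other bottles where they are.

Things in the scene. Friction and masses are not known exactly. Their poses are not given: they have to be found in the camera images.
- balance: Compact laboratory balance, fixed, white and grey, 184 x 150 mm. Origin on the worktop under the pan's centre; z up, +x to its back (hinge side), -x to its front. Deck x -65 to +75 mm, top at z 56; in front of it a low sloping console with display and keys to x -108, 42 mm high at most. Steel weighing pan: disc of 100 mm diameter, top at z 66.
- pan (a point): Centre of the top face of the weighing pan (balance frame 0, 0, 66 mm).
- cover (a joint): Angle of the balance's clear flip-up cover: 0 closed over the pan, grows as its front edge rises, 1.57 straight up, stop at 2.4. Stiff hinge: it stays where it is left. Hinge line along the balance's y at x +74, z 64 mm. Closed, it is a plate 134 mm wide (y), x -64 to +74, top at z 86, with 20 mm skirts on sides and front.
- cover_tab (a point): Middle of the grey finger tab on the cover's front edge: 56 mm wide (y), 6 mm thick, sticking out 34 mm in the cover's plane; 156 mm from the hinge along the cover and 20 mm outward of it, so at x -82, z 84 mm of the balance when closed. Has the cover's axes (+x from tab to hinge, +z the cover's outer side). Free space above, below and in front.
- cover_hinge (a point): Point on the middle of the cover's hinge line (balance frame 74, 0, 64 mm), with the cover's axes.
- bottle_cover: Bottle that stands on the closed cover: plastic screw-cap bottle, body 49 mm diameter, shoulder up to 87 mm, cap 28 mm diameter from 87 to 100 mm height, about 0.11 kg. Origin at the centre of its underside, z up.
- tray: Grey spill tray fixed to the worktop, 86 (x) x 260 (y) x 26 mm high, walls 3 mm, floor 6 mm thick (inside 80 x 254 mm). Origin at the centre of its underside. Two bottles stand in it; there is always room for a third somewhere along it, at one end or between them.
- bottle_a: Bottle in the tray, same shape and size as the one on the cover. Origin at the centre of its underside.
- bottle_b: The other bottle in the tray, same shape and size. Origin at the centre of its underside.
- beaker: Small glass beaker, 61 mm high, body 52 mm diameter, rim 58 mm with a spout (61 mm across it), walls about 3 mm, 45 g. It starts upside down, standing on its rim on the ribs of the draining mat. Origin at the centre of the outside of its base; its z axis runs from the base to the mouth, so it points down at the start.
- mat: Dark rubber draining mat fixed in front of the sink, 66 (x) x 300 (y) mm: base 4.5 mm thick with four ribs along y, 14 mm apart (at x -21, -7, 7, 21), 4 mm wide, their tops 7.5 mm above the worktop. A round thing laid along the ribs does not roll. Origin at the centre of its underside.
- stopper: Brown rubber stopper, 35 mm diameter, 26 mm high, on the draining mat. Bystander. Origin at the centre of its underside.
- vial: Small capped vial, 27 mm diameter, 58 mm high, beside the sink. Bystander. Origin at the centre of its underside.
Mind the look-alikes: they are no part of the job. Leave any pink look-alike of the beaker alone.

How it is judged:
By the outcome, as a careful person would: the job done as asked, in the order asked, and still so for the second after the job is handed in, with the robot touching nothing.
It also fails if it takes over 72 s, if anything falls off the work surface, if the arm or the gripper's body presses on something with over 40 N, if the wrist force passes 120 N, or if a joint passes its speed limit or range.

### The arm

A 6-joint arm with a two-finger parallel gripper is mounted at the origin on a cart in front of the work surface, level with it; the furniture and walls round the work are solid. World frame = base frame: x ahead of the robot, y to its left, z up, the work surface at z = 0. Lengths are in m, angles in rad, forces in N, time in s.
With the tool pointing down it reaches from about 0.35 to 0.85 m from the base axis. Payload 8.1 kg.
Tool frame: the origin (TCP) lies between the finger pads; the fingertips stand 25 mm ahead of it and the grasp point (between the pads) lies 6 mm ahead of it; z points along the fingers, y is the line along which they close (so a half turn about z gives the same grasp; the last joint's range is limited). The gripper opens to 93 mm and grips with 3 to 60 N. Pads are 15 mm wide; open, the fingers measure 128 mm over their backs; the gripper's body (75 mm by 188 mm) begins 65 mm behind the grasp point.
Start: joints at [1.098, 0.13, 1.488, -0, 1.523, -0.085], TCP at [0.227, 0.555, 0.244] pointing down, gripper open.
Joint ranges: [-2.96, 2.96], [-0.89, 2.26], [0.02, 2.5], [-1.34, 4.48], [0, 2.73], [-2.66, 2.66]. Speed limits (rad/s): [2.39, 2.39, 2.79, 3.14, 3.14, 3.14].

### API

Orientations are given as a rotation vector (axis times angle).
In Python, from plant import robot gives the robot as it stands.
- The arm moves only by the tool arm_command, never from a script. Its argument "increments" is text: rows parted by semicolons, each of 5 numbers parted by spaces: the closure, from 0 (fully open) to 1 (shut), then the shift along the tool's x, y, z in mm, then the turn about the tool's z in rad. A call has 1 to 5 rows; each row is the pose to reach, as a shift and turn from the pose commanded when the call began, along the tool's axes at that moment; what a row does not reach only later rows make up. A row lasts 1/10 s, in which the tool goes at most 50 mm and 8.59 degrees, less where a joint would pass 70% of its speed; a pose out of reach is approached as far as the arm can. A call with a gripper value outside its range is refused whole. The fingers move at their own pace and stop on an object; "grip_force" is the grip in N (left out, the last holds). Time passes only in rows, so rows that repeat a pose let the fingers close. It gives the time, the measured TCP pose, the force, the opening and the grip force at its end, in the units of the state.
- robot.read_state(): the state, without advancing time (a new reading comes with each control period).
- robot.read_camera(name): name is "side" or "top" or "wrist"; returns the picture (384x512x3 uint8, blue, green, red); there is no depth.
- robot.camera_model(name): a dict with "fx", "fy", "cx", "cy" (pixels), "D" ([k1, k2, p1, p2, k3] as OpenCV has them; the pictures are not rectified), "eye" and "rotation" of the camera in the world. Camera axes: x right, y down, z forward; pixel columns grow to the right and rows downward; lengths in m; the calibration is good to about 2 mm. A picture is of the moment at which its call begins: read the wrist's pose just before it. camera_model takes no time and is no camera call; for the wrist camera it gives the pose at the moment of the call.
- robot.close_job(): hands the job in; it is judged then, once.
The state is a dict: "t": time; "q": joint angles; "dq": joint speeds; "joint_torque": joint torques, N m; "tool_pos": TCP position; "orientation": TCP orientation; "force": force on the tool from outside, world axes, zero at the start; "wrist_torque": the same for the moment, N m; "opening": finger opening in m; "gripper_force": force on a finger pad.
Only numpy, scipy, OpenCV 4.12 (cv2) and the standard library are available. Lean on these libraries where they do the work, as an engineer would, in place of code of your own. Each camera call takes 0.05 s, during which the arm holds its last target. There are 200 camera calls.

## Working session

There is one attempt and no reset: what is moved stays moved. The work goes in short steps, Python scripts to look and compute and a tool call to move; the robot and the scene stay as the last step left them, time stands still between calls to the robot, and variables do not carry over. Pictures are saved under pics/ and viewed, at most 10 in all, crops included, and the job is handed in when it is done.

Besides the shell and the picture viewer there is one more tool, called after "Request:" as a command line: name --argument value ..., lists and objects as JSON in quotes. arm_command: Moves the arm, as the interface text tells. Its arguments: {"type":"object","properties":{"increments":{"type":"string"},"grip_force":{"type":"number"}},"required":["increments"]}

```bash
ls; mkdir -p pics; cat > h.py <<'E'
import numpy as np, cv2
from plant import robot
from scipy.spatial.transform import Rotation as R
def ray(m,uv):
    K=np.array([[m['fx'],0,m['cx']],[0,m['fy'],m['cy']],[0,0,1.]])
    p=cv2.undistortPoints(np.array([[uv]],float),K,np.array(m['D'],float))[0,0]
    d=np.array(m['rotation'])@np.array([p[0],p[1],1]); return np.array(m['eye']),d/np.linalg.norm(d)
def atz(m,uv,z):
    e,d=ray(m,uv); return e+d*(z-e[2])/d[2]
def tri(*mu):
    A=np.zeros((3,3));b=np.zeros(3)
    rs=[ray(m,u) for m,u in mu]
    for e,d in rs:
        P=np.eye(3)-np.outer(d,d);A+=P;b+=P@e
    x=np.linalg.solve(A,b); return x,[np.linalg.norm((np.eye(3)-np.outer(d,d))@(x-e)) for e,d in rs]
def proj(m,X):
    K=np.array([[m['fx'],0,m['cx']],[0,m['fy'],m['cy']],[0,0,1.]])
    Rm=np.array(m['rotation']).T; t=-Rm@np.array(m['eye'])
    return cv2.projectPoints(np.atleast_2d(np.array(X,float)),cv2.Rodrigues(Rm)[0],t,K,np.array(m['D'],float))[0][:,0]
E
python3 - <<'E'
from h import *
for n in ['side','top','wrist']:
    m=robot.camera_model(n);cv2.imwrite(f'pics/{n}0.png',robot.read_camera(n))
    print(n,m)
a=cv2.imread('pics/side0.png');b=cv2.imread('pics/top0.png')
s=robot.read_state();print(s)
E
```

```text
pics
side {'fx': 452.84793699448636, 'fy': 452.84793699448636, 'cx': 265.7139336034834, 'cy': 192.50934565445885, 'D': array([0.05763301, 0.        , 0.        , 0.        , 0.        ]), 'eye': array([ 0.22547347, -1.49351926,  0.78068199]), 'rotation': array([-1.99863886,  0.25601852, -0.13951053])}
top {'fx': 397.08294243103256, 'fy': 397.08294243103256, 'cx': 250.73088192519486, 'cy': 197.73660596603784, 'D': array([-0.12448261,  0.        ,  0.        ,  0.        ,  0.        ]), 'eye': array([ 0.35818508, -0.00294578,  1.62883498]), 'rotation': array([-2.17236717,  2.13677814, -0.13502348])}
wrist {'fx': 313.2027916588558, 'fy': 313.2027916588558, 'cx': 253.53517491295787, 'cy': 188.87415211492979, 'D': array([-0.01109163,  0.        ,  0.        ,  0.        ,  0.        ]), 'eye': array([0.16451835, 0.58057436, 0.38385312]), 'rotation': array([2.42985792, 1.63222808, 0.20110314])}
{'t': 0.15, 'q': array([ 1.09758111e+00,  1.31025476e-01,  1.48899477e+00, -1.82113276e-05,
        1.52300776e+00, -8.54006542e-02]), 'dq': array([-0.00116427, -0.00256815, -0.00165152,  0.00052834,  0.00114883,
        0.00037532]), 'joint_torque': array([ 4.02824035e-04, -5.60469925e+01, -4.92342103e+01,  7.68452394e-02,
        3.03474802e-02, -1.43420257e-04]), 'tool_pos': array([0.22670489, 0.55509606, 0.24282469]), 'orientation': array([-6.05292953e-01, -3.08234388e+00,  2.17489053e-03]), 'force': array([ 0.3840357 , -0.50810691, -0.37409437]), 'wrist_torque': array([-0.02798851, -0.03628714,  0.06011327]), 'gripper_force': 0.0, 'opening': 0.09284102926095186}
```

```bash
sed -i "s/np.array(m\['rotation'\])/R.from_rotvec(m['rotation']).as_matrix()/" h.py
python3 - <<'E'
from h import *
for n in ['side','top']:
    m=robot.camera_model(n); print(n,R.from_rotvec(m['rotation']).as_matrix()[:,2].round(2))
    cv2.imwrite(f'pics/{n}0b.png',cv2.resize(cv2.imread(f'pics/{n}0.png'),(800,600),interpolation=cv2.INTER_CUBIC))
E
```

```text
side [ 0.21  0.88 -0.43]
top [ 0.13  0.   -0.99]
```

View pics/side0b.png

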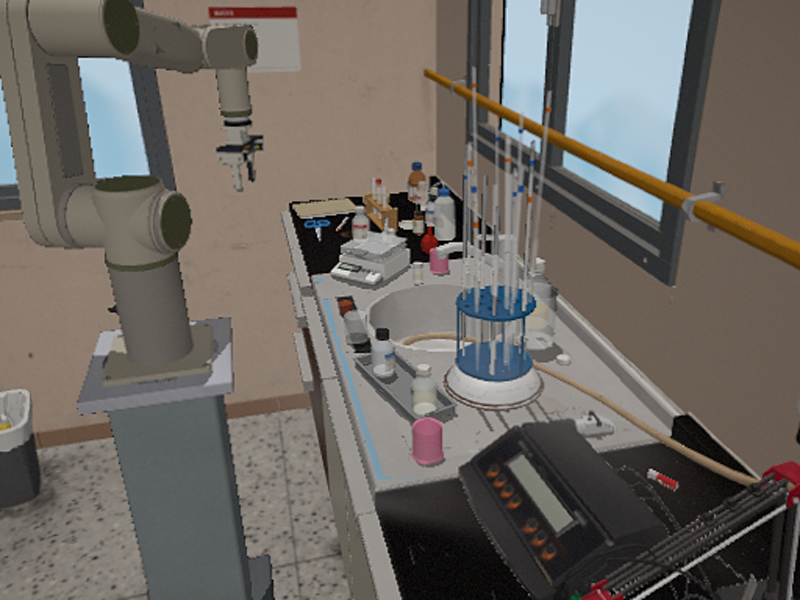

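View pics/top0b.png

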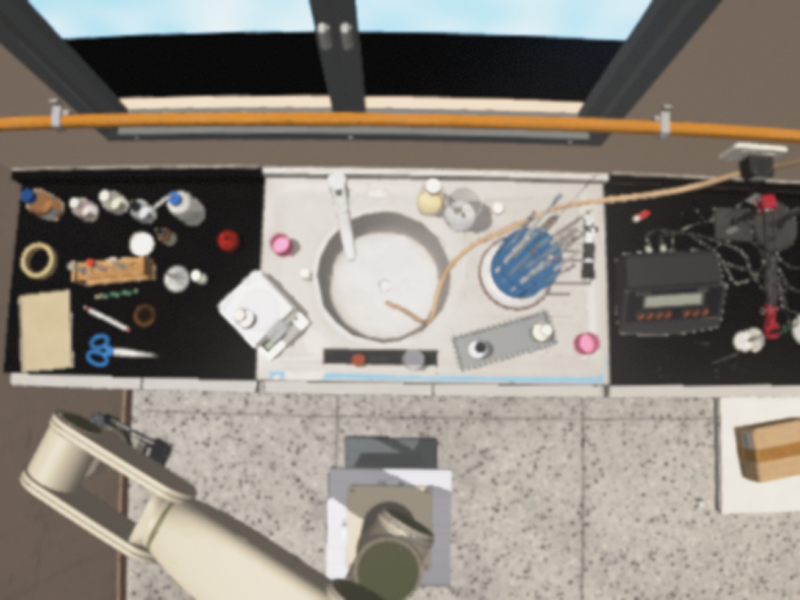

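The side view shows the balance with the bottle at about (360,222), the beaker and stopper on the mat at (357,325) and (347,305), and the tray bottles at (383,355) and (424,390). In the top view the balance is at (265,313), the bottle cap at (243,316), the stopper at (358,360), the beaker at (414,358), and the tray bottles at (479,349) and (542,331). The faucet and the pink look-alikes are well off the path.

```bash
python3 - <<'E'
from h import *
m=robot.camera_model('top')
s=1/1.5625
for n,u,z in [('bal_back',(255,272),.056),('bal_left',(220,308),.056),('bal_front',(266,356),.03),('bal_right',(310,320),.03),('bottle',(243,316),.186),('matL',(323,357),.007),('matR',(437,357),.007),('stopper',(358,360),.033),('beaker',(414,358),.068),('a',(479,349),.106),('b',(542,331),.106),('tray1',(453,338),.026),('tray2',(550,314),.026),('tray3',(556,342),.026),('tray4',(463,370),.026),('vial',(305,273),.058)]:
    print(n,atz(m,np.array(u)*s,z).round(3))
# crops enlarged
b=cv2.imread('pics/top0.png'); 
c=b[165:250,130:370]
cv2.imwrite('pics/c1.png',cv2.resize(c,None,fx=3.3,fy=3.3,interpolation=cv2.INTER_CUBIC))
t=R.from_rotvec(robot.read_state()['orientation']).as_matrix();print(t.round(3))
w=robot.camera_model('wrist');M=R.from_rotvec(w['rotation']).as_matrix()
print('cam in tool',(t.T@(w['eye']-robot.read_state()['tool_pos'])).round(3),(t.T@M).round(3))
E
```

```text
bal_back [0.65  0.358 0.056]
bal_left [0.555 0.446 0.056]
bal_front [0.435 0.326 0.03 ]
bal_right [0.53  0.214 0.03 ]
bottle [0.52  0.352 0.186]
matL [0.436 0.18  0.007]
matR [ 0.441 -0.118  0.007]
stopper [0.429 0.087 0.033]
beaker [ 0.435 -0.056  0.068]
a [ 0.457 -0.214  0.106]
b [ 0.504 -0.372  0.106]
tray1 [ 0.49  -0.158  0.026]
tray2 [ 0.557 -0.413  0.026]
tray3 [ 0.483 -0.428  0.026]
tray4 [ 0.408 -0.184  0.026]
vial [0.649 0.227 0.058]
[[-0.926  0.378 -0.001]
 [ 0.378  0.926 -0.001]
 [ 0.    -0.001 -1.   ]]
cam in tool [ 0.067 -0.    -0.141] [[-0.    -0.969 -0.246]
 [ 1.    -0.    -0.001]
 [ 0.001 -0.246  0.969]]
```

View pics/c1.png

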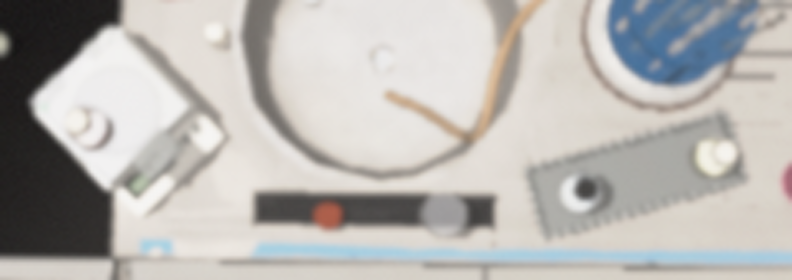

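The crop shows the balance with its console facing lower right. The cover bottle's cap is at (82,122), the stopper at (328,215), the inverted beaker at (443,213), and bottles a and b at (585,190) and (725,155). The tray gap between the two bottles is free, so I'll move the wrist camera over the balance.

Request:
arm_command --increments "0 0 0 -50 0; 0 -40 -15 -90 0; 0 -85 -30 -97 0; 0 -130 -45 -97 0; 0 -170 -60 -97 0"

```text
t: 0.65
tool_pos: [0.363, 0.4344, 0.3414]
orientation: [0.605, 3.082, 0.002]
force: [-0.0, 0.3, 0.3]
opening: 0.0928
gripper_force: 0.0
```

Request:
arm_command --increments "0 -40 -15 0 0; 0 -50 -18 0 0; 0 -50 -18 0 0"

```text
t: 0.95
tool_pos: [0.4021, 0.3989, 0.3403]
orientation: [-0.61, -3.081, 0.001]
force: [0.5, -0.5, -0.0]
opening: 0.093
gripper_force: 0.0
```

```bash
cat >> h.py <<'E'
def snap(n,f,scale=1.5625):
    s=robot.read_state(); m=robot.camera_model(n); im=robot.read_camera(n)
    cv2.imwrite(f'pics/{f}.png',cv2.resize(im,None,fx=scale,fy=scale,interpolation=cv2.INTER_CUBIC)); np.save(f'pics/{f}.npy',m,allow_pickle=True); cv2.imwrite(f'pics/{f}_raw.png',im); return m,im,s
def load(f): return np.load(f'pics/{f}.npy',allow_pickle=True).item()
def go(p,yaw_deg):
    """tool shift (mm) and turn to TCP p with tool-x at yaw_deg"""
    s=robot.read_state();T=R.from_rotvec(s['orientation']).as_matrix()
    y0=np.degrees(np.arctan2(T[1,0],T[0,0])); d=T.T@(np.array(p)-s['tool_pos'])*1000
    a=(yaw_deg-y0+180)%360-180
    print('t',round(s['t'],2),'tcp',s['tool_pos'].round(4),'yaw',y0.round(1),'shift',d.round(1),'turn',(-np.radians(a)).round(3),'q6',s['q'][5].round(2))
E
python3 - <<'E'
from h import *
m,im,s=snap('wrist','w1'); print(s['tool_pos'],s['orientation'],s['q'])
E
```

```text
[0.40210968 0.39889996 0.34025504] [-6.09979933e-01 -3.08140602e+00  7.60289725e-04] [ 6.90873976e-01  2.03615522e-02  1.42954260e+00 -2.09652046e-06
  1.69231163e+00 -4.89065592e-01]
```

View pics/w1.png

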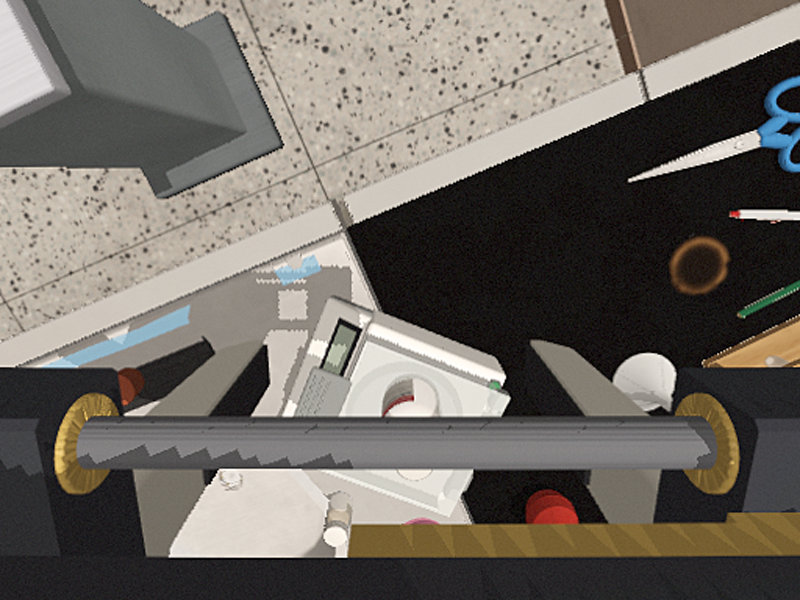

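The view shows the balance under the fingers with its front edge near (345,300)–(500,375) and the bottle at about (412,395). The gripper bar hides the rest. I'll align with the balance and look from further back.

Request:
arm_command --increments "0 -35 8 -4 -0.14; 0 -70 16 -8 -0.28; 0 -105 24 -12 -0.42; 0 -140 32 -16 -0.56; 0 -176 40 -20 -0.7"

```text
t: 1.5
tool_pos: [0.5789, 0.3725, 0.3606]
orientation: [0.502, -3.101, -0.001]
force: [0.7, 0.9, 0.2]
opening: 0.0929
gripper_force: 0.0
```

Request:
arm_command --increments "0 0 0 0 -0.14; 0 0 0 0 -0.28; 0 0 0 0 -0.42; 0 0 0 0 -0.5; 0 0 0 0 -0.5"

```text
t: 2.0
tool_pos: [0.5778, 0.3726, 0.3603]
orientation: [1.246, -2.883, -0.001]
force: [0.2, 0.3, -0.5]
opening: 0.0931
gripper_force: 0.0
```

```bash
python3 - <<'E'
from h import *
m,im,s=snap('wrist','w2'); print(s['tool_pos'],s['orientation'],s['q']); go(s['tool_pos'],227)
E
```

```text
[0.57780616 0.37258292 0.36026497] [ 1.24586833e+00 -2.88329725e+00 -7.16137808e-04] [ 4.97924473e-01  3.63408558e-01  1.00728673e+00  5.22077587e-04
  1.77149249e+00 -1.88850337e+00]
t 2.05 tcp [0.578  0.3723 0.3604] yaw -133.4 shift [-0.1  0.3  0.1] turn -0.008 q6 -1.89
```

View pics/w2.png

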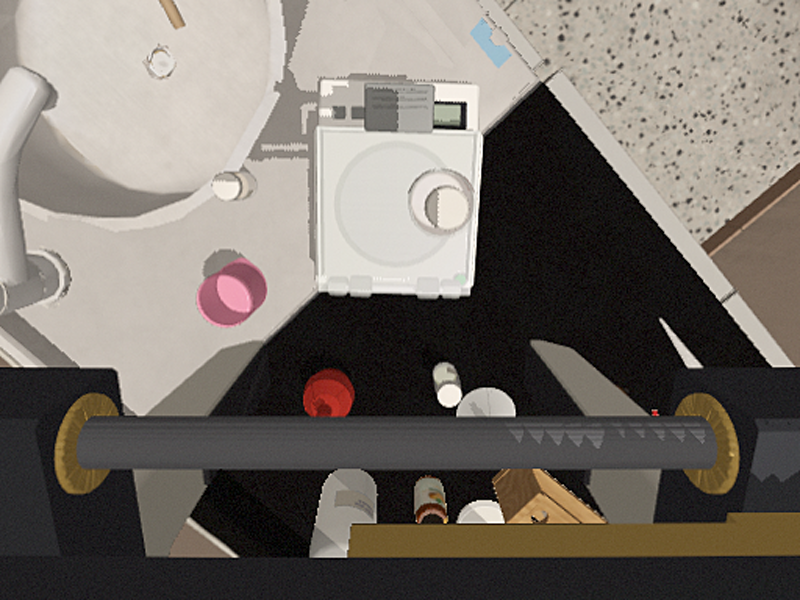

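The balance is clear in this view. The tab spans (365–433, 84–130), the cover corners are near (316,127), (481,129), (472,290) and (318,290), and the bottle cap is at (446,209) with its body around (441,201).

```bash
python3 - <<'E'
from h import *
m=load('w2');s=1/1.5625;mt=robot.camera_model('top')
for n,u,z in [('tabFL',(366,84),.087),('tabFR',(434,86),.087),('tabBL',(365,130),.087),('tabBR',(433,131),.087),('covFL',(316,127),.086),('covFR',(482,129),.086),('covBL',(318,278),.086),('covBR',(473,278),.086),('cap',(446,209),.186),('consL',(320,80),.02),('consR',(480,84),.02)]:
    print(n,atz(m,np.array(u)*s,z).round(4))
print('cap tri top+wrist',tri((m,np.array((446,209))*s),(mt,np.array((130+82/3.3,165+122/3.3)))))
# rib: precise cover edge pixel profile
im=cv2.cvtColor(cv2.imread('pics/w2_raw.png'),cv2.COLOR_BGR2GRAY)
print(im[70,225:290]); print(im[45:95,256])
E
```

```text
tabFL [0.5032 0.2578 0.087 ]
tabFR [0.4652 0.2956 0.087 ]
tabBL [0.5279 0.282  0.087 ]
tabBR [0.4885 0.3202 0.087 ]
covFL [0.5551 0.2532 0.086 ]
covFR [0.4585 0.3461 0.086 ]
covBL [0.6428 0.3417 0.086 ]
covBR [0.5448 0.4339 0.086 ]
cap [0.5247 0.3615 0.186 ]
consL [0.5269 0.2159 0.02  ]
consR [0.4225 0.3188 0.02  ]
cap tri top+wrist (array([0.5246948 , 0.36522596, 0.14795138]), [np.float64(0.0013039135691689512), np.float64(0.0013039135691688788)])
[105 101 106 104 104 105 107 109  78 107 113 114 113 113 112 113 113 112
 112 111 112 114 111 113 111 113 111 113 109 146 176 170 172 170 170 170
 171 171 172 171 172 170 172 171 172 171 169 172 170 172 172 163 131 186
 180 182 179 179 179 179 181 180 180 181 180]
[194 198 189 128 135 135 145 148 135 153 173 155 144 160 152 172 158 145
 150 153 173 170 163 145 153 170 170 168 172 171 170 173 170 170 173 171
 171 172 161 175 211 224 226 227 224 216 210 211 210 214]
```

Request:
arm_command --increments "0 22 16 30 0; 0 44 31 60 0; 0 44 31 60 0.01; 0 44 31 60 0.017"

```text
t: 2.45
tool_pos: [0.5249, 0.3603, 0.2995]
orientation: [1.214, -2.895, 0.0]
force: [-0.0, -0.8, 1.2]
opening: 0.093
gripper_force: 0.0
```

```bash
python3 - <<'E'
from h import *
m,im,s=snap('wrist','w3'); print(s['tool_pos'])
u=proj(m,[.5247,.3615,.186])[0];print('pred',u)
g=cv2.cvtColor(im,cv2.COLOR_BGR2GRAY)
x0,y0=(u-45).astype(int)
c=g[y0:y0+100,x0:x0+90]
print(cv2.HoughCircles(cv2.GaussianBlur(c,(3,3),0),cv2.HOUGH_GRADIENT,1,5,param1=80,param2=12,minRadius=12,maxRadius=40),x0,y0)
cv2.imwrite('pics/w3b.png',cv2.resize(im[80:300,140:380],None,fx=2.5,fy=2.5,interpolation=cv2.INTER_CUBIC))
E
```

```text
[0.5248891  0.36031569 0.29950299]
pred [255.44811218 193.65135096]
[[[46.5 32.5 24.9]
  [46.5 43.5 17.7]
  [52.5 29.5 29.9]
  [41.5 60.5 29.3]
  [59.5 54.5 34.9]
  [39.5 34.5 33.8]
  [46.5 24.5 22.5]
  [48.5 62.5 29.4]
  [32.5 49.5 39.4]
  [52.5 48.5 26. ]
  [54.5 39.5 23.6]
  [42.5 53.5 29.3]
  [47.5 51.5 25.7]
  [32.5 61.5 37.2]
  [27.5 54.5 34.9]
  [46.5 56.5 23.6]
  [51.5 20.5 16. ]
  [41.5 23.5 14.5]
  [52.5 13.5 20.2]
  [49.5 39.5 17.2]
  [45.5  3.5 28.3]
  [55.5 33.5 23.9]
  [40.5 42.5 21.3]
  [53.5 54.5 19.1]
  [39.5 49.5 23.6]
  [38.5 27.5 16.9]
  [56.5 58.5 16. ]
  [16.5 66.5 23.4]
  [57.5 63.5 14.7]
  [38.5 19.5 13.4]
  [ 8.5 51.5 30. ]
  [39.5 73.5 16.1]
  [45.5 16.5 14.4]
  [43.5 37.5 12.5]
  [57.5 17.5 13.2]
  [58.5 47.5 13.4]
  [60.5 33.5 12.5]]] 210 148
```

View pics/w3b.png

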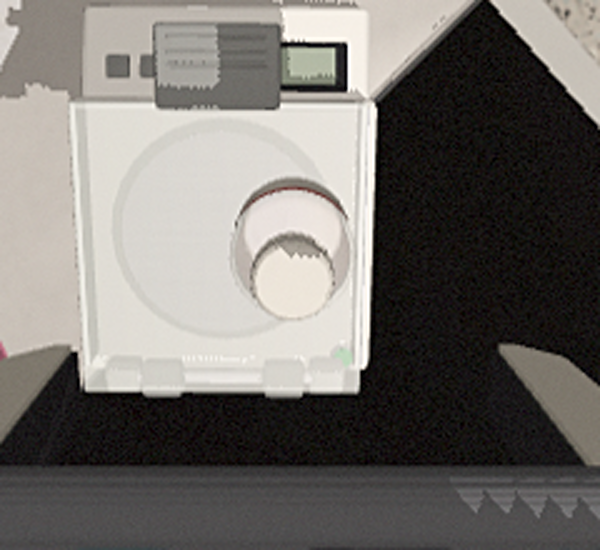

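The cap top is centred at (293,279) in the crop, tab corners are (154,22)–(281,108), and the cover's front corners are (70,98) and (377,100). I'll triangulate with the previous view.

```bash
python3 - <<'E'
from h import *
a=load('w2');b=load('w3');s=1/1.5625
f=lambda x,y:np.array((140+x/2.5,80+y/2.5))
for n,p,q in [('cap',(446,209),(293,279)),('tabFL',(366,84),(154,22)),('tabFR',(434,86),(281,22)),('tabBL',(365,130),(155,107)),('tabBR',(433,131),(281,108)),('covFL',(316,127),(70,98)),('covFR',(482,129),(377,100))]:
    X,e=tri((a,np.array(p)*s),(b,f(*q))); print(n,X.round(4),np.round(e,4), atz(b,f(*q),.186 if n=='cap' else .086).round(4))
go((.5255,.361,.152),-134.4)
E
```

```text
cap [0.5244 0.3631 0.1752] [0.0003 0.0003] [0.5224 0.3613 0.186 ]
tabFL [0.5027 0.2559 0.0794] [0.0007 0.0007] [0.5023 0.2562 0.086 ]
tabFR [0.4623 0.2942 0.0692] [0.0002 0.0002] [0.4631 0.2948 0.086 ]
tabBL [0.528  0.2818 0.088 ] [0.0004 0.0004] [0.5283 0.2813 0.086 ]
tabBR [0.4887 0.3205 0.089 ] [0.0003 0.0003] [0.4887 0.3208 0.086 ]
covFL [0.5561 0.2496 0.0676] [0.0005 0.0005] [0.5523 0.2521 0.086 ]
covFR [0.4556 0.3482 0.0727] [0.0014 0.0014] [0.4559 0.3482 0.086 ]
t 2.5 tcp [0.5266 0.3608 0.3021] yaw -134.5 shift [  1.    1.  150.1] turn -0.002 q6 -1.84
```

Request:
arm_command --increments "0 1 2 50 0; 0 1 2 100 0; 0 1 2 135 0; 0 1 2 153 0; 0 1 2 153 0"

```text
t: 3.0
tool_pos: [0.5248, 0.3608, 0.1465]
orientation: [1.214, -2.896, 0.0]
force: [-0.1, -1.0, -0.1]
opening: 0.0933
gripper_force: 0.0
```

Request:
arm_command --increments "1 0 0 0 0; 1 0 0 0 0; 1 0 0 0 0; 1 0 0 0 0; 1 0 0 0 0" --grip_force 18

```text
t: 3.5
tool_pos: [0.5245, 0.3608, 0.1485]
orientation: [-1.216, 2.896, 0.0]
force: [0.2, -0.2, 0.4]
opening: 0.0575
gripper_force: 0.0
```

Request:
arm_command --increments "1 0 0 0 0; 1 0 0 -10 0; 1 0 0 -30 0; 1 0 0 -60 0; 1 0 0 -90 0"

```text
t: 4.0
tool_pos: [0.5238, 0.3603, 0.2386]
orientation: [1.216, -2.895, 0.0]
force: [0.6, 0.2, -0.9]
opening: 0.0483
gripper_force: 17.9
```

```bash
python3 - <<'E'
from h import *
s=robot.read_state();print(s['opening'],s['gripper_force'],s['force'],s['q'].round(2))
mid=np.array([(.457+.504)/2,(-.214-.372)/2]);print(mid)
go((mid[0],mid[1],.24),0)
E
```

```text
0.04834519258858901 17.934549791389145 [ 0.58820796  0.23723946 -0.93733667] [ 0.52  0.23  1.39 -0.    1.53 -1.84]
[ 0.4805 -0.293 ]
t 4.0 tcp [0.5238 0.3603 0.2386] yaw -134.4 shift [ 496.8 -426.5   -0.9] turn -2.346 q6 -1.84
```

```bash
python3 - <<'E'
from h import *
m=robot.camera_model('top');s=1/1.5625
for n,u,z in [('disc_front',(527,297),.2),('disc_left',(490,265),.2),('base_front',(518,310),.03),('base_left',(480,275),.03),('faucet',(350,258),.15)]:
    print(n,atz(m,np.array(u)*s,z).round(3))
ms=robot.camera_model('side')
for n,u,v in [('capA',(479,349),(382,333)),('capB',(542,331),(424,370))]:
    X,e=tri((m,np.array(u)*s),(ms,np.array(v)*s));print(n,X.round(3),np.round(e,3))
# disc height: top front edge in side
print(atz(ms,np.array((497,318))*s,.2))
E
```

```text
disc_front [ 0.574 -0.314  0.2  ]
disc_left [ 0.649 -0.228  0.2  ]
base_front [ 0.565 -0.327  0.03 ]
base_left [ 0.656 -0.228  0.03 ]
faucet [0.671 0.105 0.15 ]
capA [ 0.46  -0.216  0.095] [0.002 0.002]
capB [ 0.508 -0.376  0.091] [0.002 0.002]
[ 0.63929397 -0.41090631  0.2       ]
```

Request:
arm_command --increments "1 15 -13 0 0.14; 1 45 -39 0 0.28; 1 80 -68 0 0.42; 1 115 -98 0 0.56; 1 149 -128 0 0.7"

```text
t: 4.5
tool_pos: [0.5108, 0.163, 0.2383]
orientation: [-0.141, 3.138, -0.0]
force: [0.7, -0.2, -0.6]
opening: 0.0482
gripper_force: 17.9
```

Request:
arm_command --increments "1 7 -45 0 0.13; 1 14 -90 0 0.26; 1 22 -135 0 0.39; 1 29 -180 0 0.53; 1 36 -222 0 0.53"

```text
t: 5.0
tool_pos: [0.4961, -0.0618, 0.2385]
orientation: [0.686, 3.065, -0.0]
force: [1.4, 0.3, -1.2]
opening: 0.0479
gripper_force: 17.9
```

Request:
arm_command --increments "1 -14 -40 0 0; 1 -28 -80 0 0; 1 -42 -120 0 0; 1 -55 -150 0 0; 1 -55 -150 0 0"

```text
t: 5.5
tool_pos: [0.4825, -0.2228, 0.2382]
orientation: [0.684, 3.066, -0.002]
force: [0.4, -0.9, -0.9]
opening: 0.0485
gripper_force: 17.9
```

```bash
python3 - <<'E'
from h import *
m,im,s=snap('wrist','w4'); print(s['opening'],s['gripper_force'],s['q'].round(2))
go((.481,-.294,.24),155)
E
```

```text
0.048470303955550055 17.93397505825851 [-0.53 -0.05  1.69 -0.    1.51 -1.66]
t 5.55 tcp [ 0.4828 -0.2208  0.2381] yaw 154.9 shift [-29.5 -67.1  -1.9] turn -0.002 q6 -1.66
```

View pics/w4.png

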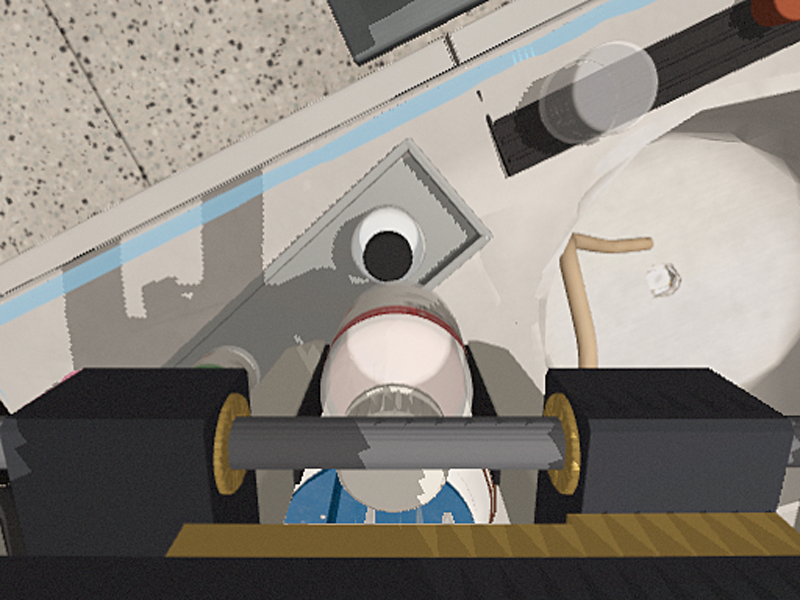

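The held bottle hangs straight. Bottle a's cap is at (388,256), the tray end corners are (408,140) and (490,238), the mat end corners are (483,113) and (508,176), and the inverted beaker's base (top face) is centred near (607,91).

```bash
python3 - <<'E'
from h import *
m=load('w4');s=1/1.5625
for n,u,z in [('capA',(388,256),.106),('t1',(408,140),.026),('t2',(490,238),.026),('mat1',(483,113),.0045),('mat2',(508,176),.0045),('beakertop',(607,91),.0685),('beakerrimfar',(541,110),.0075)]:
    print(n,atz(m,np.array(u)*s,z).round(4))
E
```

```text
capA [ 0.4619 -0.2186  0.106 ]
t1 [ 0.4063 -0.1786  0.026 ]
t2 [ 0.4931 -0.1534  0.026 ]
mat1 [ 0.4115 -0.1207  0.0045]
mat2 [ 0.4603 -0.121   0.0045]
beakertop [ 0.433  -0.0617  0.0685]
beakerrimfar [ 0.4273 -0.0829  0.0075]
```

Request:
arm_command --increments "1 -17 -32 0 0; 1 -35 -66 0 0; 1 -35 -66 40 0; 1 -35 -66 80 0; 1 -35 -66 115 0"

```text
t: 6.05
tool_pos: [0.4872, -0.2924, 0.1213]
orientation: [-0.677, -3.068, -0.001]
force: [0.1, -0.1, -1.9]
opening: 0.0484
gripper_force: 17.9
```

Request:
arm_command --increments "1 0 0 20 0; 1 0 0 35 0; 1 0 0 43 0; 1 0 0 47 0; 1 0 0 47 0"

```text
t: 6.55
tool_pos: [0.4877, -0.2936, 0.0763]
orientation: [0.677, 3.067, -0.0]
force: [-0.8, -0.3, -1.3]
opening: 0.048
gripper_force: 17.9
```

Request:
arm_command --increments "1 0 0 2 0; 1 0 0 3 0; 1 0 0 3 0"

```text
t: 6.85
tool_pos: [0.4874, -0.2939, 0.0732]
orientation: [0.678, 3.067, -0.001]
force: [0.4, 0.2, -0.9]
opening: 0.0483
gripper_force: 17.9
```

Request:
arm_command --increments "1 0 0 1 0; 1 0 0 2 0; 1 0 0 2 0"

```text
t: 7.15
tool_pos: [0.4871, -0.2936, 0.0705]
orientation: [-0.678, -3.067, -0.0]
force: [0.0, -0.8, -0.8]
opening: 0.0486
gripper_force: 17.9
```

Request:
arm_command --increments "1 0 0 1 0; 1 0 0 1 0; 1 0 0 2 0; 1 0 0 2 0"

```text
t: 7.55
tool_pos: [0.4871, -0.2936, 0.0685]
orientation: [-0.678, -3.067, -0.0]
force: [1.0, -0.3, -0.3]
opening: 0.0479
gripper_force: 17.9
```

Request:
arm_command --increments "1 0 0 1 0; 1 0 0 1 0; 1 0 0 1 0"

```text
t: 7.85
tool_pos: [0.4874, -0.2938, 0.0679]
orientation: [0.677, 3.067, -0.0]
force: [-0.5, 0.4, 2.8]
opening: 0.0485
gripper_force: 17.9
```

Request:
arm_command --increments "1 0 0 1 0; 1 0 0 1 0; 1 0 0 1 0"

```text
t: 8.15
tool_pos: [0.4877, -0.2938, 0.0679]
orientation: [0.677, 3.067, -0.0]
force: [-2.1, 2.9, 8.6]
opening: 0.0482
gripper_force: 18.0
```

Request:
arm_command --increments "0.9 0 0 -1 0; 0.4 0 0 -1 0; 0 0 0 -1 0; 0 0 0 -1 0; 0 0 0 -1 0"

```text
t: 8.65
tool_pos: [0.487, -0.2936, 0.0674]
orientation: [-0.678, -3.067, -0.0]
force: [0.4, -0.1, -0.7]
opening: 0.075
gripper_force: 0.0
```

Request:
arm_command --increments "0 0 0 -1 0; 0 0 0 -2 0; 0 0 0 -30 0; 0 0 0 -80 0; 0 0 0 -130 0"

```text
t: 9.15
tool_pos: [0.4863, -0.293, 0.1981]
orientation: [-0.677, -3.065, -0.002]
force: [1.3, -0.6, 0.2]
opening: 0.093
gripper_force: 0.0
```

```bash
python3 - <<'E'
from h import *
s=robot.read_state();print(s['opening'])
m,im,s=snap('top','t2')
cv2.imwrite('pics/t2b.png',cv2.resize(im[170:250,230:370],None,fx=4,fy=4,interpolation=cv2.INTER_CUBIC))
for yaw in (-134.4,): go((.495,.288,.2),yaw)
E
```

```text
0.09297574269826778
t 9.2 tcp [ 0.4902 -0.2958  0.2094] yaw 155.1 shift [241.6 531.5   5.4] turn -1.231 q6 -1.77
```

Request:
arm_command --increments "0 10 22 0 -0.14; 0 29 63 0 -0.28; 0 48 104 0 -0.42; 0 67 145 0 -0.56; 0 84 181 0 -0.7"

```text
t: 9.7
tool_pos: [0.487, -0.0922, 0.1977]
orientation: [-0.424, 3.112, -0.0]
force: [1.1, -0.7, 0.3]
opening: 0.0931
gripper_force: 0.0
```

Request:
arm_command --increments "0 -12 45 0 -0.13; 0 -24 90 0 -0.26; 0 -37 135 0 -0.39; 0 -49 180 0 -0.523; 0 -60 222 0 -0.523"

```text
t: 10.2
tool_pos: [0.4867, 0.138, 0.1979]
orientation: [-1.213, 2.897, -0.0]
force: [0.4, -0.5, 0.5]
opening: 0.093
gripper_force: 0.0
```

```bash
python3 - <<'E'
from h import *
go((.4922,.2852,.12),-134.8)
E
```

```text
t 10.2 tcp [0.4867 0.138  0.1979] yaw -134.5 shift [-108.7   99.4   77.9] turn 0.005 q6 -2.19
```

Request:
arm_command --increments "0 -36 33 0 0.005; 0 -72 66 10 0.005; 0 -108 99 30 0.005; 0 -108 99 60 0.005; 0 -108 99 78 0.005"

```text
t: 10.7
tool_pos: [0.4916, 0.2838, 0.1172]
orientation: [1.203, -2.9, -0.0]
force: [-0.3, -0.9, -0.5]
opening: 0.0928
gripper_force: 0.0
```

```bash
python3 - <<'E'
from h import *
m,im,s=snap('wrist','w5'); go((.4922,.2852,.09),-134.8)
print(proj(m,[[.5023,.2562,.087],[.4631,.2948,.087],[.5283,.2813,.087],[.4887,.3208,.087]]).round(1))
cv2.imwrite('pics/w5b.png',cv2.resize(im[100:280,130:380],None,fx=2.5,fy=2.5,interpolation=cv2.INTER_CUBIC))
E
```

```text
t 10.75 tcp [0.4901 0.2823 0.1142] yaw -135.0 shift [-3.7  0.6 24.1] turn -0.004 q6 -1.92
[[207.5 209.8]
 [303.3 209.1]
 [208.6 266.9]
 [301.4 266.9]]
```

View pics/w5b.png

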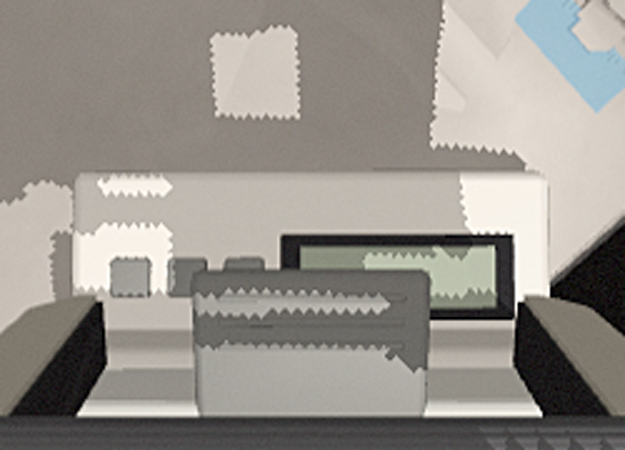

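The tab spans 193–429 in the crop and the fingers' inner faces are at 105 and 517, so it is centred between them.

Request:
arm_command --increments "0 -2 0 14 0; 0 -2 0 26 0; 1 -2 0 26 0; 1 -2 0 26 0; 1 -2 0 26 0" --grip_force 30

```text
t: 11.25
tool_pos: [0.4951, 0.2837, 0.0947]
orientation: [-1.198, 2.902, 0.0]
force: [0.6, -0.4, 0.5]
opening: 0.0734
gripper_force: 0.0
```

Request:
arm_command --increments "1 0 0 0 0; 1 0 0 0 0; 1 0 0 0 0; 1 0 0 0 0"

```text
t: 11.65
tool_pos: [0.4932, 0.2855, 0.0943]
orientation: [1.199, -2.903, -0.005]
force: [-6.7, 8.2, 4.2]
opening: 0.0554
gripper_force: 30.0
```

```bash
python3 - <<'E'
from h import *
s=robot.read_state();p=np.mean([robot.read_state()['tool_pos'] for _ in range(1)],axis=0)
print(s['tool_pos'],s['opening'],s['gripper_force'],s['force'])
pan=np.array([.5527,.3464]);u=np.array([np.cos(np.radians(45.2)),np.sin(np.radians(45.2))])
g=s['tool_pos'].copy(); g[2]-=.006
h=pan+.074*u; X=(g[:2]-h)@u; Z=g[2]-.064
r=np.hypot(X,Z);a0=np.arctan2(Z,-X);print('hinge',h,'X',X,'Z',Z,'r',r,'a0',a0, 'lat',(g[:2]-h)@[-u[1],u[0]])
for d in np.radians(np.arange(9,100,9)):
    x=-r*np.cos(a0+d);z=r*np.sin(a0+d);print(np.degrees(d).round(),'tool x',((X-x)*1000).round(1),'z',((Z-z)*1000).round(1))
E
```

```text
[0.49317875 0.28546245 0.09429715] 0.055351706788136716 29.98689830303192 [-6.71257114  8.20357867  4.15601995]
hinge [0.60484293 0.39890823] X -0.1591802151941438 Z 0.024297148931558085 r 0.1610238875305656 a0 0.15147011815061112 lat -0.0007041434631746104
9.0 tool x -5.8 z -24.6
18.0 tool x -15.3 z -48.0
27.0 tool x -28.4 z -69.6
36.0 tool x -44.7 z -88.9
45.0 tool x -63.8 z -105.4
54.0 tool x -85.3 z -118.8
63.0 tool x -108.6 z -128.6
72.0 tool x -133.1 z -134.6
81.0 tool x -158.3 z -136.7
90.0 tool x -183.5 z -134.9
99.0 tool x -208.1 z -129.1
```

Request:
arm_command --increments "1 -1 1 -6 0; 1 -3 1 -14 0; 1 -6 1 -25 0; 1 -10 1 -36 0; 1 -15 1 -48 0"

```text
t: 12.15
tool_pos: [0.5028, 0.2953, 0.1413]
orientation: [1.198, -2.901, -0.002]
force: [-3.9, 5.5, -4.8]
opening: 0.0553
gripper_force: 30.0
```

```bash
python3 - <<'E'
from h import *
s=robot.read_state(); print(s['tool_pos'],s['opening'],s['gripper_force'],s['force'])
E
```

```text
[0.5027887  0.29529183 0.14130912] 0.05527095707738311 29.998275339603424 [-3.9079925   5.45538599 -4.80231138]
```

Request:
arm_command --increments "1 -13 0 -22 0; 1 -29 0 -41 0; 1 -48 0 -57 0; 1 -70 0 -71 0; 1 -93 0 -81 0"

```text
t: 12.65
tool_pos: [0.5689, 0.3617, 0.2233]
orientation: [1.199, -2.9, -0.002]
force: [-6.1, 2.8, -6.4]
opening: 0.0559
gripper_force: 30.0
```

Request:
arm_command --increments "1 -24 0 -6 0; 1 -50 0 -8 0; 1 -62 0 -8 0; 1 -75 0 -6 0; 1 -75 0 -6 0"

```text
t: 13.15
tool_pos: [0.6231, 0.4161, 0.2302]
orientation: [-1.201, 2.901, 0.004]
force: [-4.8, 6.3, 4.4]
opening: 0.0549
gripper_force: 30.0
```

```bash
python3 - <<'E'
from h import *
s=robot.read_state(); print(s['tool_pos'],s['opening'],s['gripper_force'],s['force'])
h=np.array([.6048,.3989]);u=np.array([np.cos(np.radians(45.2)),np.sin(np.radians(45.2))])
p=s['tool_pos'];X=(p[:2]-h)@u;Z=p[2]-.006-.064
print(X,Z,np.hypot(X,Z),'angle',np.degrees(np.arctan2(Z,-X)-.15147), 'alt a0=.125',np.degrees(np.arctan2(Z,-X)-.125))
m,im,s=snap('side','s2')
cv2.imwrite('pics/s2b.png',cv2.resize(im[95:300,190:330],None,fx=2.9,fy=2.9,interpolation=cv2.INTER_CUBIC))
E
```

```text
[0.62311152 0.41609849 0.23018138] 0.05489681962532292 30.00090479850769 [-4.82282034  6.25744162  4.39508366]
0.02510647245167625 0.16018137597279297 0.16213700431272324 angle 90.22934678999371 alt a0=.125 91.745966073705
```

The cover is up: the gripped point swept about 90° and the arc radius stayed constant. Next I'll release the tab, rise, and travel to the beaker.

Request:
arm_command --increments "0.5 0 0 0 0; 0 0 0 0 0; 0 0 0 0 0; 0 0 0 0 0; 0 0 0 0 0"

```text
t: 13.7
tool_pos: [0.6236, 0.413, 0.2286]
orientation: [1.198, -2.904, 0.001]
force: [0.2, 0.3, 1.0]
opening: 0.0827
gripper_force: 0.0
```

Request:
arm_command --increments "0 0 0 -10 0; 0 0 0 -40 0; 0 0 0 -80 0; 0 40 0 -85 0; 0 80 0 -85 0"

```text
t: 14.2
tool_pos: [0.568, 0.3575, 0.3167]
orientation: [-1.197, 2.899, 0.0]
force: [0.7, -0.2, -0.0]
opening: 0.093
gripper_force: 0.0
```

Request:
arm_command --increments "0 45 0 0 0.14; 1 90 -4 0 0.28; 1 130 -10 0 0.42; 1 130 -10 0 0.56; 1 130 -10 0 0.7"

```text
t: 14.7
tool_pos: [0.481, 0.2571, 0.315]
orientation: [-0.119, 3.138, 0.001]
force: [1.4, 0.5, -0.5]
opening: 0.0656
gripper_force: 0.0
```

```bash
python3 - <<'E'
from h import *
go((.434,-.115,.2),90)
m,im,s=snap('wrist','w6')
E
```

```text
t 14.7 tcp [0.481  0.2571 0.315 ] yaw -175.6 shift [  75.3 -367.5  114.8] turn 1.647 q6 -1.25
```

Request:
arm_command --increments "1 8 -40 5 0.14; 1 16 -80 10 0.28; 1 25 -120 20 0.42; 1 33 -160 30 0.56; 1 41 -202 40 0.7"

```text
t: 15.25
tool_pos: [0.4573, 0.0522, 0.2742]
orientation: [0.956, 2.991, 0.001]
force: [0.9, -0.3, -0.3]
opening: 0.0215
gripper_force: 0.0
```

Request:
arm_command --increments "1 -18 -34 0 0.14; 1 -36 -68 0 0.28; 1 -54 -102 0 0.42; 1 -70 -130 0 0.56; 1 -80 -148 0 0.7"

```text
t: 15.75
tool_pos: [0.4369, -0.1158, 0.2746]
orientation: [1.927, 2.48, -0.0]
force: [-0.2, 0.1, 0.2]
opening: 0.0006
gripper_force: 0.0
```

Request:
arm_command --increments "1 0 0 0 0.14; 1 0 0 0 0.247; 1 0 0 0 0.247"

```text
t: 16.05
tool_pos: [0.4373, -0.1139, 0.2744]
orientation: [2.213, 2.229, 0.0]
force: [0.6, 0.6, 0.4]
opening: 0.0003
gripper_force: 0.0
```

```bash
python3 - <<'E'
from h import *
go((.434,-.115,.077),90)
m,im,s=snap('wrist','w7')
c=proj(m,[.433,-.0617,.0685])[0];print(c)
cv2.imwrite('pics/w7b.png',cv2.resize(im[0:270,100:400],None,fx=2.2,fy=2.2,interpolation=cv2.INTER_CUBIC))
E
```

```text
t 16.05 tcp [ 0.4373 -0.1139  0.2744] yaw 90.4 shift [ -1.   -3.5 197.4] turn 0.007 q6 -0.38
[249.27850866 123.65070042]
```

View pics/w7b.png

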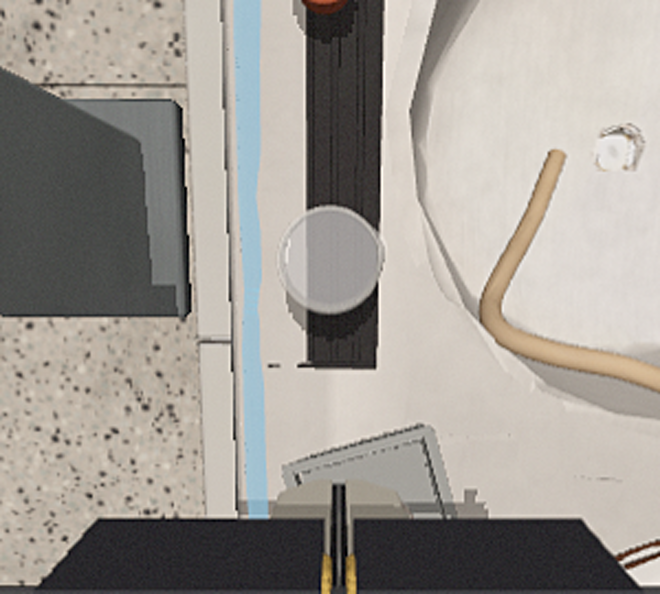

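The inverted beaker's base (top face) is centred at (331,259) in the crop, the mat spans x 306–381 with its near end at y 368, and the stopper is far away at the top.

```bash
python3 - <<'E'
from h import *
a=load('w4');b=load('w7')
u=np.array((100+331/2.2,259/2.2))
print(tri((a,np.array((607,91))/1.5625),(b,u)),atz(b,u,.0685),'mat',atz(b,(100+306/2.2,368/2.2),.0045),atz(b,(100+377/2.2,368/2.2),.0045),'sink edge',atz(b,(100+412/2.2,130/2.2),.0),'rim', atz(b,(100+278/2.2,265/2.2),.0685))
go((.432,-.112,.077),90)
E
```

```text
(array([ 0.43382841, -0.05574371,  0.05449107]), [np.float64(0.0003014083478025551), np.float64(0.00030140834780247586)]) [ 0.43424929 -0.05540777  0.0685    ] mat [ 0.41886037 -0.12155356  0.0045    ] [ 0.46181552 -0.12126426  0.0045    ] sink edge [0.47901719 0.01420936 0.        ] rim [ 0.40815564 -0.0584666   0.0685    ]
t 16.1 tcp [ 0.4373 -0.1137  0.2743] yaw 90.6 shift [  1.8  -5.4 197.3] turn 0.011 q6 -0.38
```

Request:
arm_command --increments "1 6 -4 50 0; 1 6 -4 100 0; 1 6 -4 150 0; 1 6 -4 185 0; 1 6 -4 197 0"

```text
t: 16.6
tool_pos: [0.4303, -0.1062, 0.0728]
orientation: [-2.204, -2.23, 0.004]
force: [-0.6, 0.6, -0.1]
opening: 0.0003
gripper_force: 0.0
```

Request:
arm_command --increments "1 8 0 0 0; 1 14 0 0 0; 1 18 0 0 0; 1 21 0 -3 0; 1 25 0 -6 0"

```text
t: 17.1
tool_pos: [0.4339, -0.0825, 0.0842]
orientation: [2.211, 2.228, 0.002]
force: [-0.1, -0.0, 0.4]
opening: 0.0007
gripper_force: 0.2
```

```bash
python3 - <<'E'
from h import *
m,im,s=snap('wrist','w8');print(s['tool_pos'],s['force'])
p=cv2.imread('pics/w7_raw.png')
d=cv2.absdiff(im,p)
g=cv2.cvtColor(im,cv2.COLOR_BGR2GRAY)
print(proj(m,[[.434,-.082,.0685],[.434,-.03,.0685]]))
E
```

```text
[ 0.43386839 -0.08246813  0.08424456] [-0.13275977 -0.01603401  0.43170852]
[[252.78707947 237.64598594]
 [253.48678275 140.35297553]]
```

Request:
arm_command --increments "1 5 0 -3 0; 1 11 0 -6 0; 1 17 0 -9 0; 1 24 0 -11 0; 1 31 0 -13 0"

```text
t: 17.65
tool_pos: [0.4336, -0.0515, 0.0969]
orientation: [2.212, 2.228, 0.001]
force: [-0.2, -3.1, 8.8]
opening: 0.0003
gripper_force: 3.7
```

```bash
python3 - <<'E'
from h import *
m,im,s=snap('wrist','w9');print(s['tool_pos'],s['force'])
for f in ('w7','w8','w9'):
    g=cv2.cvtColor(cv2.imread(f'pics/{f}_raw.png'),cv2.COLOR_BGR2GRAY)[:262]
    c=cv2.HoughCircles(cv2.medianBlur(g,3),cv2.HOUGH_GRADIENT,1.5,20,param1=120,param2=30,minRadius=18,maxRadius=90)
    print(f,None if c is None else c[0,:4].round(0).tolist())
    mm=load(f)
    # brightness along mat centre-line world y at mat height (x=.445)
    ys=np.arange(-.08,.12,.008);u=proj(mm,[[.445,y,.0075] for y in ys]).round().astype(int)
    print([int(g[v,x]) if 0<=v<262 and 0<=x<512 else -1 for x,v in u])
E
```

```text
[ 0.43356725 -0.05149002  0.09685658] [-0.15825579 -3.11545054  8.80745323]
w7 [[121.0, 118.0, 86.0], [94.0, 125.0, 89.0], [118.0, 92.0, 87.0], [251.0, 82.0, 86.0]]
[169, 156, 155, 156, 155, 158, 195, 55, 52, 59, 53, 51, 52, 56, 51, 54, 59, 54, 56, 60, -1, -1, -1, -1, -1]
w8 [[250.0, 173.0, 48.0], [428.0, 187.0, 64.0], [224.0, 175.0, 73.0], [448.0, 167.0, 89.0]]
[167, 156, 155, 156, 157, 154, 156, 47, 53, 53, 55, 53, 54, 49, 61, 53, 60, -1, -1, -1, -1, -1, -1, -1, -1]
w9 [[247.0, 170.0, 43.0], [118.0, 134.0, 89.0], [109.0, 110.0, 66.0], [263.0, 185.0, 64.0]]
[94, 156, 100, 156, 157, 158, 157, 156, 161, 162, 163, 56, 55, 52, 54, 57, 56, 56, 56, 32, 35, -1, -1, -1, -1]
```

Request:
arm_command --increments "1 0 0 0 0"

```text
t: 17.8
tool_pos: [0.433, -0.0509, 0.0961]
orientation: [2.212, 2.23, 0.001]
force: [0.1, -2.6, 3.1]
opening: 0.0004
gripper_force: 1.6
```

```bash
python3 - <<'E'
from h import *
s=robot.read_state();print(s['tool_pos'],s['force'],s['wrist_torque'],s['gripper_force'])
m,im,s=snap('side','s3')
print(proj(m,[.434,-.04,.08]), proj(m,[.434,.0,.03]))
E
```

```text
[ 0.43301834 -0.05092753  0.09611052] [ 0.08834357 -2.5843454   3.0940838 ] [-0.26713391  0.10731058 -0.04324312] 1.555363676743582
[[227.07429112 195.71162151]] [[225.97713772 203.37082899]]
```

Request:
arm_command --increments "1 1 0 -3 0; 1 4 0 -6 0; 1 8 0 -8 0; 1 12 0 -10 0; 1 16 0 -11 0"

```text
t: 18.35
tool_pos: [0.4326, -0.0351, 0.1068]
orientation: [-2.214, -2.229, -0.0]
force: [-0.3, 0.9, -0.9]
opening: 0.0006
gripper_force: 0.0
```

Request:
arm_command --increments "1 5 0 -1 0; 1 10 0 -1 0; 1 10 0 -1 0"

```text
t: 18.65
tool_pos: [0.4324, -0.0248, 0.1076]
orientation: [-2.213, -2.23, -0.0]
force: [-1.5, -0.3, -0.6]
opening: 0.0004
gripper_force: 0.0
```

```bash
python3 - <<'E'
from h import *
m,im,s=snap('wrist','w10');print(s['tool_pos'],s['force'],s['gripper_force'])
g=cv2.cvtColor(im,cv2.COLOR_BGR2GRAY)
ys=np.arange(-.08,.12,.008);u=proj(m,[[.445,y,.0075] for y in ys]).round().astype(int)
print([int(g[v,x]) if 0<=v<262 and 0<=x<512 else -1 for x,v in u])
E
```

```text
[ 0.4324263  -0.02481764  0.10755461] [-1.51411822 -0.30136287 -0.60976016] 0.0
[43, 37, 40, 126, 156, 56, 56, 17, 168, 159, 150, 146, 79, 48, 58, 51, 57, 59, 50, 33, 36, 109, 109, 55, 54]
```

Request:
arm_command --increments "1 -10 0 -40 0; 0 -30 0 -80 0; 0 -50 0 -115 0; 0 -65 0 -130 0; 0 -65 0 -130 0"

```text
t: 19.2
tool_pos: [0.4344, -0.0925, 0.2407]
orientation: [2.212, 2.223, 0.003]
force: [-0.5, -0.2, -0.7]
opening: 0.0277
gripper_force: 0.0
```

```bash
python3 - <<'E'
from h import *
m,im,s=snap('wrist','w11');print(s['tool_pos'])
m2,im2,_=snap('side','s4')
a=cv2.resize(im[0:270,130:400],(540,540),interpolation=cv2.INTER_CUBIC)
b=cv2.resize(im2[100:290,205:275],(221,600),interpolation=cv2.INTER_CUBIC)
o=np.zeros((600,761+4,3),np.uint8);o[:540,:540]=a;o[:,544:765]=b;cv2.imwrite('pics/comp.png',o)
E
```

```text
[ 0.43441762 -0.09245621  0.24066916]
```

View pics/comp.png

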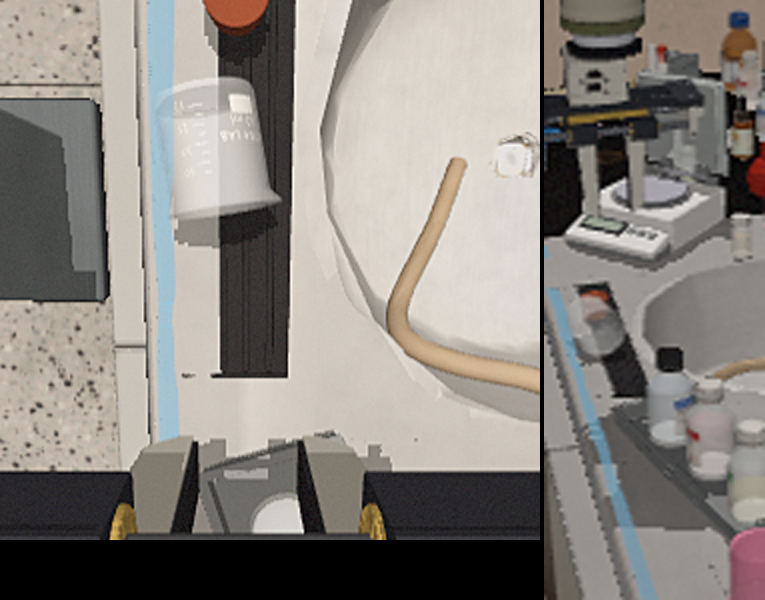

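The last picture shows the beaker lying on its side at the mat's robot-side edge, with the flared mouth between (172,218) and (281,200) and the base between (158,105) and (252,92). The side crop shows the cover standing upright and three bottles standing in the tray.

```bash
python3 - <<'E'
from h import *
m=load('w11');f=lambda x,y:np.array((130+x/2,y/2))
P={}
for n,u in [('rimL',(172,218)),('rimR',(281,200)),('baseL',(159,105)),('baseR',(252,92)),('midL',(167,165)),('midR',(265,150))]:
    P[n]=atz(m,f(*u),.035);print(n,P[n].round(4))
r=(P['rimL']+P['rimR'])/2;b=(P['baseL']+P['baseR'])/2
print('rim',r,'base',b,'axis len',np.linalg.norm(r-b),'angle base->',np.degrees(np.arctan2(*(b-r)[1::-1])),'rimw',np.linalg.norm(P['rimL']-P['rimR']),'basew',np.linalg.norm(P['baseL']-P['baseR']))
print('stopper',atz(m,f(235,8),.033))
E
```

```text
rimL [ 0.3954 -0.0254  0.035 ]
rimR [ 0.4537 -0.0158  0.035 ]
baseL [0.3901 0.0311 0.035 ]
baseR [0.4379 0.0375 0.035 ]
midL [0.3934 0.0017 0.035 ]
midR [0.4449 0.0094 0.035 ]
rim [ 0.42453474 -0.02057142  0.035     ] base [0.41396429 0.03430619 0.035     ] axis len 0.05588636742631291 angle base-> 100.90269819361768 rimw 0.05909677948531734 basew 0.04825725699654919
stopper [0.42913046 0.07690896 0.033     ]
```

Request:
arm_command --increments "0.19 30 -5 20 -0.1; 0.19 60 -9 40 -0.175; 0.19 89 -13 60 -0.175; 0.19 89 -13 90 -0.175; 0.19 89 -13 90 -0.175"

```text
t: 19.8
tool_pos: [0.415, 0.0004, 0.1419]
orientation: [-2.002, -2.41, 0.008]
force: [0.2, 0.0, -1.0]
opening: 0.0736
gripper_force: 0.0
```

```bash
python3 - <<'E'
from h import *
s=robot.read_state();print(s['opening'])
m,im,s=snap('wrist','w12')
go((.4214,-.0029,.041),100)
# silhouette check: predicted body mid-points vs. image rows
print(proj(m,[[.3954,-.0254,.035],[.4537,-.0158,.035],[.3901,.0311,.035],[.4379,.0375,.035]]).round(0))
e=cv2.Canny(cv2.medianBlur(cv2.cvtColor(im,cv2.COLOR_BGR2GRAY),3),40,100)
for r in (120,140,160,180,200,220,240): print(r,np.flatnonzero(e[r,120:400])+120)
E
```

```text
0.07362183034930163
t 19.85 tcp [ 4.165e-01 -4.000e-04  1.444e-01] yaw 100.5 shift [ -3.6   5.1 103.4] turn 0.009 q6 -0.31
[[226. 219.]
 [296. 221.]
 [231. 152.]
 [291. 155.]]
120 [168 185 187 195 218 223 272 300 321 335]
140 [165 182 185 188 192 215 217 219 268 316]
160 [131 132 133 134 135 136 175 179 183 189 212 216 264 292 312]
180 [121 122 124 187 209 213 260 278 288 289 291 307 381 382 394]
200 [147 150 152 163 165 169 172 181 184 206 210 227 257 287 291 302 371 372
 384]
220 [137 138 139 140 164 165 168 169 170 186 187 203 208 224 252 295 296 297
 320 321 322 336 337 338 339 340 361 364 374 375]
240 [142 143 166 172 173 188 200 208 211 212 213 214 215 216 217 220 221 224
 225 226 227 228 229 230 231 235 236 237 238 239 240 242 243 244 248 251
 252 254 255 256 260 261 262 263 265 266 267 272 273 274 275 276 279 280
 281 293 308 319 334 335 365 397]
```

Request:
arm_command --increments "0.19 -3 5 30 0; 0.19 -3 5 65 0; 0.19 -3 5 90 0; 0.19 -3 5 101 0; 0.19 -3 5 101 0"

```text
t: 20.35
tool_pos: [0.424, -0.0037, 0.046]
orientation: [-2.01, -2.412, 0.002]
force: [-0.8, -0.2, 0.2]
opening: 0.0757
gripper_force: 0.0
```

Request:
arm_command --increments "1 0 0 0 0; 1 0 0 0 0; 1 0 0 0 0; 1 0 0 0 0; 1 0 0 0 0" --grip_force 8

```text
t: 20.85
tool_pos: [0.4258, -0.0038, 0.0476]
orientation: [2.009, 2.413, 0.002]
force: [1.5, -1.6, 4.2]
opening: 0.0533
gripper_force: 7.9
```

Request:
arm_command --increments "1 0 0 0 0; 1 0 0 0 0"

```text
t: 21.05
tool_pos: [0.4258, -0.0039, 0.0475]
orientation: [2.009, 2.413, 0.001]
force: [1.3, -2.4, 5.3]
opening: 0.0531
gripper_force: 7.9
```

Request:
arm_command --increments "1 0 0 -3 0; 1 0 0 -10 0; 1 0 0 -25 0; 1 0 0 -50 0; 1 0 0 -80 0"

```text
t: 21.55
tool_pos: [0.4233, -0.0034, 0.1265]
orientation: [-2.009, -2.412, 0.003]
force: [0.7, 0.2, -0.6]
opening: 0.053
gripper_force: 8.0
```

```bash
python3 - <<'E'
from h import *
m,im,s=snap('wrist','w13');print(s['tool_pos'],s['opening'],s['gripper_force'],s['force'])
e=cv2.Canny(cv2.medianBlur(cv2.cvtColor(im,cv2.COLOR_BGR2GRAY),3),40,100)
T=R.from_rotvec(s['orientation']).as_matrix();g=s['tool_pos']+T@[0,0,.006]
# predicted silhouettes for phi = tilt of base below horizontal
for phi in (-20,0,30,60,90):
    c,sn=np.cos(np.radians(phi)),np.sin(np.radians(phi)); ax=T@np.array([c,0,sn])
    print(phi,proj(m,[g+ax*.042+T@[0,k*.026,0] for k in(-1,0,1)]).round(0).tolist(), 'rim',proj(m,[g-ax*.019])[0].round(0))
for r in range(60,262,20): print(r,np.flatnonzero(e[r,200:310])+200)
E
```

```text
[ 0.42334231 -0.00338277  0.12650133] 0.053005424597443306 7.9841256777255865 [ 0.71089018  0.18778235 -0.63213117]
-20 [[192.0, 176.0], [252.0, 176.0], [313.0, 176.0]] rim [253. 271.]
0 [[198.0, 164.0], [253.0, 164.0], [307.0, 164.0]] rim [253. 279.]
30 [[205.0, 168.0], [253.0, 168.0], [300.0, 168.0]] rim [253. 285.]
60 [[210.0, 188.0], [253.0, 188.0], [296.0, 188.0]] rim [253. 280.]
90 [[212.0, 218.0], [253.0, 218.0], [294.0, 218.0]] rim [253. 264.]
60 [214 218 271 272 296 297]
80 [211 215 260 307]
100 [208 212 257 258 265 266 267 268 299 300]
120 [205 209 261 273 275 276 277]
140 [202 204 206 258 309]
160 [254 297 298 301 302 304]
180 [220 222 223 250 299 300 301 304]
200 [246 292 293 294 295 296 297 299 304]
220 [204 205 243 290 302 303 305]
240 [202 207 234 235 236 239 240 241 244 286 300 304]
260 [202 235 236 239 242 245 282 302 305]
```

Request:
arm_command --increments "1 30 8 -10 0; 1 72 20 -20 -0.08; 1 115 32 -30 -0.16; 1 155 44 -35 -0.24; 1 193 54 -35 -0.3"

```text
t: 22.1
tool_pos: [0.4433, 0.1981, 0.1629]
orientation: [1.622, 2.689, 0.002]
force: [1.1, -1.2, -1.0]
opening: 0.0531
gripper_force: 8.0
```

Request:
arm_command --increments "1 35 25 0 -0.08; 1 70 50 0 -0.16; 1 105 74 0 -0.24; 1 135 95 0 -0.31; 1 151 106 0 -0.31"

```text
t: 22.6
tool_pos: [0.4663, 0.3817, 0.1614]
orientation: [-1.186, -2.908, -0.0]
force: [0.4, -0.7, -0.9]
opening: 0.0534
gripper_force: 8.0
```

```bash
python3 - <<'E'
from h import *
go((.4691,.3801,.100),135.2)
m,im,s=snap('wrist','w14');print(s['opening'],s['gripper_force'])
mt,it,_=snap('top','t3')
# balance corner check: cover top edge etc. not needed
E
```

```text
t 22.6 tcp [0.4663 0.3817 0.1614] yaw 135.6 shift [-3.2  0.9 61.4] turn 0.008 q6 -0.2
0.0534359713321354 7.983671443755043
```

Request:
arm_command --increments "1 -3 1 30 0; 1 -3 1 55 0; 1 -3 1 63 0; 1 -3 1 67 0; 1 -3 1 70 0"

```text
t: 23.2
tool_pos: [0.4697, 0.3777, 0.0932]
orientation: [-1.193, -2.906, -0.001]
force: [-4.9, 0.9, 10.6]
opening: 0.0532
gripper_force: 8.3
```

Request:
arm_command --increments "1 0 0 2 0; 1 1 0 4 0; 1 2 0 6 0; 1 3 0 8 0; 1 4 0 10 0"

```text
t: 23.7
tool_pos: [0.4697, 0.3824, 0.0863]
orientation: [1.192, 2.902, 0.012]
force: [0.2, 5.5, 11.2]
opening: 0.0534
gripper_force: 8.5
```

Request:
arm_command --increments "1 3 0 3 0; 1 5 0 7 0; 1 7 0 11 0; 1 9 0 15 0; 1 10 0 18 0" --grip_force 5

```text
t: 24.2
tool_pos: [0.4619, 0.3895, 0.0674]
orientation: [1.192, 2.904, 0.01]
force: [-0.7, 5.9, 8.6]
opening: 0.0535
gripper_force: 5.8
```

```bash
python3 - <<'E'
from h import *
m,im,s=snap('wrist','w15');print(s['tool_pos'],s['opening'],s['gripper_force'],s['force'],s['wrist_torque'])
p=s['tool_pos'];pan=np.array([.5527,.3464]);u=np.array([.7046,.7096]);v=np.array([-.7096,.7046])
print('pad in balance',(p[:2]-pan)@u,(p[:2]-pan)@v,p[2]-.006)
e=cv2.Canny(cv2.medianBlur(cv2.cvtColor(im,cv2.COLOR_BGR2GRAY),3),40,100)
T=R.from_rotvec(s['orientation']).as_matrix();g=s['tool_pos']+T@[0,0,.006]
for phi in (0,30,60,90):
    c,sn=np.cos(np.radians(phi)),np.sin(np.radians(phi)); ax=T@np.array([c,0,sn]);pp=T@np.array([sn,0,-c])
    a=np.linspace(0,2*np.pi,13);q=proj(m,[g+ax*.042+.026*(np.cos(t)*(T@[0,1,0])+np.sin(t)*pp) for t in a])
    print(phi,'base ring rows',q[:,1].min().round(),q[:,1].max().round(),'cols',q[:,0].min().round(),q[:,0].max().round())
for r in range(140,262,10): print(r,np.flatnonzero(e[r,195:315])+195)
E
```

```text
[0.46186782 0.38947327 0.06744385] 0.05349274509382833 5.757347155338326 [-0.6907681   5.89346987  8.58434968] [ 0.78272632 -0.05642701  0.07207996]
pad in balance -0.033435561781322946 0.0948039341128881 0.0614438509387921
0 base ring rows 156.0 175.0 cols 199.0 308.0
30 base ring rows 149.0 182.0 cols 206.0 301.0
60 base ring rows 154.0 216.0 cols 210.0 297.0
90 base ring rows 178.0 255.0 cols 213.0 294.0
140 []
150 []
160 [221 222 223 284 285 286]
170 [207 208 219 220 246 248 252 286 287 298 299]
180 [203 207 208 298 299 300 303]
190 [202 205 245 248 252 253 255 256 264 298 305]
200 [201 204 213 214 298 301 305]
210 [200 203 252 253 254 255 256 261 262 264 265 266 267 268 290 296 307]
220 [197 246 247 271 272 307]
230 [198 201 206 263 264 268 269 308]
240 [198 201 206 215 216 254 256 309 313 314]
250 [197 200 205 302 309]
260 [196 199 201 305 310]
```

Request:
arm_command --increments "1 0 0 3 0; 1 0 0 6 0; 1 0 0 8 0; 1 0 0 10 0; 1 0 0 10 0"

```text
t: 24.75
tool_pos: [0.4615, 0.3891, 0.0569]
orientation: [1.192, 2.904, 0.008]
force: [-0.9, 5.5, 6.6]
opening: 0.0547
gripper_force: 5.5
```

Request:
arm_command --increments "1 5 0 0 0; 1 15 0 -5 0; 1 28 0 -8 0; 1 40 0 -8 0; 1 40 0 -8 0"

```text
t: 25.25
tool_pos: [0.4297, 0.4168, 0.0617]
orientation: [-1.19, -2.907, -0.0]
force: [0.0, -0.3, -0.2]
opening: 0.0547
gripper_force: 4.9
```

```bash
cat > ring.py <<'E'
from h import *
def ring(f):
    m,im,s=snap('wrist',f);print('t',s['t'],s['tool_pos'].round(4),s['opening'].round(4),s['gripper_force'].round(1),s['force'].round(1))
    p=s['tool_pos'];pan=np.array([.5527,.3464]);u=np.array([.7046,.7096]);v=np.array([-.7096,.7046])
    print('pad in balance',((p[:2]-pan)@u).round(4),((p[:2]-pan)@v).round(4),(p[2]-.006).round(4))
    g8=cv2.medianBlur(cv2.cvtColor(im,cv2.COLOR_BGR2GRAY),3)
    gx=cv2.Sobel(g8,cv2.CV_32F,1,0);gy=cv2.Sobel(g8,cv2.CV_32F,0,1)
    T=R.from_rotvec(s['orientation']).as_matrix();g=s['tool_pos']+T@[0,0,.006]
    a=np.linspace(0,2*np.pi,121);res=[]
    for phi in range(-20,111,5):
      for L in (.036,.040,.044,.048):
        c,sn=np.cos(np.radians(phi)),np.sin(np.radians(phi)); ax=T@np.array([c,0,sn]);pp=T@np.array([sn,0,-c])
        q=proj(m,[g+ax*L+.0255*(np.cos(t)*(T@[0,1,0])+np.sin(t)*pp) for t in a])
        n=np.gradient(q,axis=0);n=np.c_[n[:,1],-n[:,0]];n/=np.linalg.norm(n,axis=1)[:,None]+1e-9
        i=q.round().astype(int);ok=(i[:,1]<262)&(i[:,1]>=0)&(i[:,0]>=0)&(i[:,0]<512)
        sc=np.abs(gx[i[ok,1],i[ok,0]]*n[ok,0]+gy[i[ok,1],i[ok,0]]*n[ok,1]).clip(0,150).mean()
        res.append((round(float(sc),1),phi,L))
    print(sorted(res)[::-1][:7])
E
python3 - <<'E'
from ring import *
ring('w16')
E
```

```text
Traceback (most recent call last):
  File "ring.py", line 3, in ring
    m,im,s=snap('wrist',f);print('t',s['t'],s['tool_pos'].round(4),s['opening'].round(4),s['gripper_force'].round(1),s['force'].round(1))
                                                                   ^^^^^^^^^^^^^^^^^^
AttributeError: 'float' object has no attribute 'round'
```

```bash
sed -i "s/s\['opening'\].round(4),s\['gripper_force'\].round(1)/round(s['opening'],4),round(s['gripper_force'],1)/" ring.py
python3 - <<'E'
from ring import *
ring('w17')
E
```

```text
t 25.3 [0.4303 0.4161 0.0615] 0.0548 4.9 [ 0.7  0.7 -0.8]
pad in balance -0.0368 0.136 0.0555
[(46.1, 55, 0.04), (44.1, -5, 0.036), (40.7, 20, 0.04), (40.0, 10, 0.036), (39.8, 15, 0.036), (39.3, -5, 0.04), (37.7, 65, 0.044)]
```

Request:
arm_command --increments "1 2 0 5 0; 1 6 0 8 0; 1 10 0 9 0; 1 14 0 10 0; 1 18 0 11 0"

```text
t: 25.85
tool_pos: [0.4183, 0.4283, 0.0505]
orientation: [-1.193, -2.906, 0.0]
force: [0.2, 0.3, -0.2]
opening: 0.0549
gripper_force: 4.9
```

```bash
python3 - <<'E'
from ring import *
ring('w18')
E
```

```text
t 25.85 [0.4183 0.4283 0.0505] 0.0549 4.9 [ 0.2  0.3 -0.2]
pad in balance -0.0366 0.1531 0.0445
[(45.6, 55, 0.04), (45.6, 10, 0.044), (44.9, -5, 0.036), (41.4, 20, 0.04), (40.8, 0, 0.036), (40.0, 10, 0.036), (39.8, -5, 0.04)]
```

Request:
arm_command --increments "1 0 0 1 0; 1 0 0 2 0; 1 0 0 3 0; 1 0 0 4 0"

```text
t: 26.3
tool_pos: [0.4186, 0.428, 0.0466]
orientation: [1.193, 2.906, -0.0]
force: [-0.4, -0.5, -1.6]
opening: 0.0548
gripper_force: 4.9
```

Request:
arm_command --increments "1 0 0 1 0; 1 0 0 2 0; 1 0 0 3 0; 1 0 0 4 0"

```text
t: 26.7
tool_pos: [0.4185, 0.4281, 0.0425]
orientation: [1.193, 2.906, -0.0]
force: [0.4, -0.4, -0.6]
opening: 0.0547
gripper_force: 4.9
```

Request:
arm_command --increments "1 0 0 1 0; 1 0 0 2 0; 1 0 0 3 0; 1 0 0 4 0"

```text
t: 27.1
tool_pos: [0.4185, 0.4281, 0.0386]
orientation: [-1.193, -2.906, -0.0]
force: [-0.3, 0.0, -0.3]
opening: 0.0545
gripper_force: 4.9
```

Request:
arm_command --increments "1 0 0 1 0; 1 0 0 2 0; 1 0 0 3 0; 1 0 0 4 0"

```text
t: 27.5
tool_pos: [0.4184, 0.428, 0.0345]
orientation: [-1.193, -2.906, 0.0]
force: [0.0, -0.5, 0.8]
opening: 0.0546
gripper_force: 4.9
```

```bash
python3 - <<'E'
from h import *
s=robot.read_state();print(s['force'],s['tool_pos'])
m=load('w18');im=cv2.imread('pics/w18_raw.png');g=cv2.cvtColor(im,cv2.COLOR_BGR2GRAY)
e=cv2.Canny(cv2.medianBlur(g,3),30,80)
for r in range(60,262,10): print(r,np.flatnonzero(e[r,190:320])+190)
E
```

```text
[ 0.00678606 -0.50893754  0.7841149 ] [0.4184444  0.42803828 0.03451432]
60 [192 193 200 203 206 207 208 209 216 217 219 220 231 234 238 239 242 243
 303 304]
70 [229 232 233 293 294]
80 [194 216 223 224 283 284]
90 [209 210 213 214 273 274]
100 [191 196 197 198 201 204 205 264 265]
110 [195 196 254 255]
120 [244 245]
130 [234 235]
140 [224 225]
150 [214 215]
160 [205 206 228 229 230 280 281 282]
170 [195 196 211 212 225 226 227 247 251 256 257 284 285 299 300]
180 [205 210 211 298 299 306 307]
190 [203 205 248 249 250 251 252 253 254 255 256 257 302 309]
200 [201 204 208 304 305 310]
210 [200 203 221 291 292 300 303 304 305 306 307 311]
220 [195 199 245 247 253 255 294 295 297 302 311]
230 [197 200 304 309 312]
240 [193 197 199 244 252 256 257 305 313 315]
250 [195 198 306 313 319]
260 [194 197 314]
```

Request:
arm_command --increments "1 1 0 1 0; 1 2 0 1.5 0; 1 5 0 1.5 0; 1 8 0 1.5 0; 1 12 0 1.5 0"

```text
t: 28.0
tool_pos: [0.4098, 0.4367, 0.0332]
orientation: [1.193, 2.906, 0.0]
force: [-0.6, -0.4, -0.6]
opening: 0.0547
gripper_force: 4.9
```

```bash
cat > el.py <<'E'
from h import *
def el(f):
    m,im,s=snap('wrist',f);print('t',round(s['t'],2),s['tool_pos'].round(4),round(s['opening'],4),s['force'].round(1))
    T=R.from_rotvec(s['orientation']).as_matrix();g=s['tool_pos']+T@[0,0,.006]
    mag=cv2.medianBlur(cv2.cvtColor(im,cv2.COLOR_BGR2GRAY),3)
    gx=cv2.Sobel(mag,cv2.CV_32F,1,0);gy=cv2.Sobel(mag,cv2.CV_32F,0,1)
    a=np.linspace(0,2*np.pi,91);res=[]
    for phi in range(-30,101,5):
      for px in np.arange(-.01,.05,.004):
       for pz in np.arange(-.02,.05,.004):
        c,sn=np.cos(np.radians(phi)),np.sin(np.radians(phi))
        P=np.array([px,0,pz])+.0255*(np.outer(np.cos(a),[0,1,0])+np.outer(np.sin(a),[sn,0,-c]))
        q=proj(m,g+P@T.T);n=np.gradient(q,axis=0);n=np.c_[n[:,1],-n[:,0]];n/=np.linalg.norm(n,axis=1)[:,None]+1e-9
        i=q.round().astype(int);ok=(i[:,1]<262)&(i[:,1]>=0)&(i[:,0]>=205)&(i[:,0]<303)
        if ok.sum()<45: continue
        sc=np.abs(gx[i[ok,1],i[ok,0]]*n[ok,0]+gy[i[ok,1],i[ok,0]]*n[ok,1]).clip(0,120).mean()
        res.append((round(float(sc),1),phi,round(px*1e3),round(pz*1e3)))
    print(sorted(res)[::-1][:10])
E
python3 - <<'E'
from el import *
el('w19')
E
```

```text
t 28.0 [0.4098 0.4367 0.0332] 0.0547 [-0.6 -0.4 -0.6]
[(66.4, -20, 34, -4), (65.9, -25, 34, -20), (65.9, -25, 30, 12), (64.0, -20, 34, 0), (63.5, -25, 34, -16), (62.7, -10, 34, 24), (62.4, -25, 30, 16), (61.9, -5, 34, 36), (61.4, -15, 38, -20), (61.4, -30, 30, 4)]
```

```bash
cat > el2.py <<'E'
from h import *
def fit(f,tp,rv,floor=None):
    m=load(f);im=cv2.imread(f'pics/{f}_raw.png')
    T=R.from_rotvec(rv).as_matrix();g=np.array(tp)+T@[0,0,.006]
    mag=cv2.medianBlur(cv2.cvtColor(im,cv2.COLOR_BGR2GRAY),3)
    gx=cv2.Sobel(mag,cv2.CV_32F,1,0);gy=cv2.Sobel(mag,cv2.CV_32F,0,1)
    a=np.linspace(0,2*np.pi,91);best={}
    for phi in range(-40,101,10):
      c,sn=np.cos(np.radians(phi)),np.sin(np.radians(phi))
      ax=np.array([c,0,sn])            # mouth->base
      for L in np.arange(.02,.05,.003):     # base distance from pad crossing
       for w in np.arange(-.024,.025,.004): # axis offset along tool z at pad
        B=ax*L+np.array([0,0,w])
        low=max((B+.026*np.array([-sn,0,c]))[2],(B-ax*.061+.029*np.array([-sn,0,c]))[2])
        if floor is not None and low>floor: continue
        P=B+.0255*(np.outer(np.cos(a),[0,1,0])+np.outer(np.sin(a),[sn,0,-c]))
        q=proj(m,g+P@T.T);n=np.gradient(q,axis=0);n=np.c_[n[:,1],-n[:,0]];n/=np.linalg.norm(n,axis=1)[:,None]+1e-9
        i=q.round().astype(int);ok=(i[:,1]<262)&(i[:,1]>=0)&(i[:,0]>=200)&(i[:,0]<308)
        if ok.sum()<45: continue
        sc=np.abs(gx[i[ok,1],i[ok,0]]*n[ok,0]+gy[i[ok,1],i[ok,0]]*n[ok,1]).clip(0,120).mean()
        if sc>best.get(phi,(0,))[0]: best[phi]=(round(float(sc),1),round(L*1e3),round(w*1e3),round(low*1e3))
    print(f,best)
E
python3 - <<'E'
from el2 import *
fit('w13',(.4233,-.0034,.1265),(-2.009,-2.412,.003))
s=robot.read_state()
fit('w15',(.4619,.3895,.0674),(1.192,2.904,.01))
fit('w19',s['tool_pos'],s['orientation'],.030)
fit('w18',(.4183,.4283,.0505),(-1.193,-2.906,0),.030)
E
```

```text
w13 {-40: (45.6, 35, 0, 39), -30: (41.7, 35, -8, 30), -20: (51.1, 38, -24, 11), -10: (47.5, 38, -16, 17), 0: (54.7, 41, 24, 53), 10: (65.0, 38, 20, 52), 20: (55.7, 47, -8, 33), 30: (43.1, 38, -16, 26), 40: (40.0, 38, -24, 20), 50: (36.6, 20, -24, 8), 60: (34.0, 20, -20, 10), 70: (44.9, 20, -24, 4), 80: (51.4, 23, -24, 3), 90: (49.0, 20, -24, -4), 100: (43.4, 23, -24, -6)}
w15 {-40: (65.3, 41, 0, 35), -30: (72.7, 35, 24, 62), -20: (81.8, 35, 20, 56), -10: (58.0, 35, 24, 57), 0: (45.3, 23, -4, 25), 10: (45.8, 35, 8, 40), 20: (45.1, 35, 24, 60), 30: (60.8, 38, 4, 46), 40: (68.4, 41, -16, 30), 50: (75.4, 44, -24, 26), 60: (47.7, 47, -16, 38), 70: (37.4, 47, 20, 73), 80: (38.5, 20, -12, 12), 90: (37.5, 20, -20, 0), 100: (32.8, 20, -8, 7)}
w19 {-40: (9.0, 44, -4, 29), -30: (61.2, 38, -8, 29), -20: (56.9, 38, -8, 27), -10: (47.3, 41, -20, 12), 0: (44.5, 41, -4, 25), 10: (37.1, 35, -4, 28), 20: (40.1, 35, -16, 20), 30: (40.6, 35, -12, 28), 40: (51.4, 41, -24, 22), 50: (60.6, 41, -20, 28), 60: (42.3, 47, -24, 30), 70: (33.1, 20, -24, 4), 80: (29.9, 23, -24, 3), 90: (25.6, 32, -24, 8), 100: (23.6, 26, 0, 21)}
w18 {-40: (12.1, 47, -4, 27), -30: (44.6, 38, -8, 29), -20: (58.1, 38, -8, 27), -10: (46.6, 41, -16, 16), 0: (48.6, 41, 0, 29), 10: (38.5, 44, -16, 17), 20: (42.2, 44, -24, 15), 30: (44.3, 38, -20, 22), 40: (55.2, 41, -24, 22), 50: (54.5, 41, -20, 28), 60: (46.8, 47, -24, 30), 70: (35.8, 20, -24, 4), 80: (29.2, 23, -20, 7), 90: (25.0, 26, -16, 10), 100: (24.1, 32, -4, 23)}
```

Request:
arm_command --increments "1 0 0 1 0; 1 0 0 2 0; 1 0 0 3 0; 1 0 0 3 0"

```text
t: 28.45
tool_pos: [0.4108, 0.4367, 0.0308]
orientation: [1.193, 2.905, 0.002]
force: [0.7, -0.3, 4.3]
opening: 0.0546
gripper_force: 4.7
```

Request:
arm_command --increments "1 4 0 0 0; 1 8 0 0 0; 1 12 0 0 0; 1 16 0 0 0; 1 20 0 0.5 0"

```text
t: 28.95
tool_pos: [0.3962, 0.4513, 0.0304]
orientation: [1.193, 2.906, 0.003]
force: [1.2, 0.0, 5.6]
opening: 0.0531
gripper_force: 4.7
```

```bash
python3 - <<'E'
from el2 import *
m,im,s=snap('wrist','w20');print(s['tool_pos'],s['force'],s['opening'],s['t'])
fit('w20',s['tool_pos'],s['orientation'],.032)
E
```

```text
[0.3962199  0.45128542 0.03042624] [1.24937021 0.01625031 5.57175471] 0.05313320401386412 28.95
w20 {-40: (9.7, 44, -4, 29), -30: (17.8, 41, -8, 27), -20: (53.0, 23, -12, 28), -10: (46.9, 26, -16, 19), 0: (40.1, 29, -16, 13), 10: (37.9, 35, -24, 8), 20: (35.2, 35, -16, 20), 30: (41.3, 20, -8, 25), 40: (56.2, 23, -4, 31), 50: (57.1, 23, -12, 22), 60: (70.6, 23, -12, 21), 70: (72.4, 35, -24, 18), 80: (53.3, 32, -20, 16), 90: (34.3, 29, 0, 29), 100: (21.5, 20, -20, -5)}
```

Request:
arm_command --increments "1 3 0 0 0; 1 6 0 0.5 0; 1 9 0 1 0; 1 11 0 1 0; 1 11 0 1 0"

```text
t: 29.5
tool_pos: [0.3875, 0.4584, 0.0284]
orientation: [-1.192, -2.906, 0.0]
force: [1.5, 1.3, 2.9]
opening: 0.0533
gripper_force: 4.9
```

```bash
python3 - <<'E'
from el2 import *
m,im,s=snap('wrist','w21');print(s['tool_pos'],s['force'],s['opening'],s['t'])
fit('w21',s['tool_pos'],s['orientation'],.032)
E
```

```text
[0.38751292 0.45842008 0.02839092] [1.51445318 1.34004052 2.88123174] 0.05326004554322363 29.5
w21 {-40: (19.8, 44, -4, 29), -30: (21.7, 44, -12, 22), -20: (41.7, 20, -12, 29), -10: (50.2, 23, -24, 11), 0: (41.9, 20, -4, 25), 10: (38.4, 29, -20, 11), 20: (36.7, 20, -16, 15), 30: (29.0, 20, -16, 17), 40: (38.8, 20, -12, 21), 50: (45.6, 20, -20, 12), 60: (58.0, 20, -24, 6), 70: (93.9, 20, -16, 12), 80: (102.1, 20, -8, 16), 90: (70.8, 29, -24, 5), 100: (62.2, 20, -4, 11)}
```

Request:
arm_command --increments "0.8 0 0 0 0; 0.25 0 0 0 0; 0.25 0 0 0 0; 0.25 0 0 0 0; 0.25 0 0 0 0"

```text
t: 30.05
tool_pos: [0.3876, 0.4579, 0.0282]
orientation: [-1.193, -2.906, 0.001]
force: [0.2, -0.9, 0.6]
opening: 0.0695
gripper_force: 0.0
```

Request:
arm_command --increments "0.1 0 0 0 0; 0.1 0 0 -20 0; 0.1 -10 0 -60 0; 0.1 -25 0 -95 0; 0.1 -25 0 -95 0"

```text
t: 30.55
tool_pos: [0.4096, 0.4424, 0.1303]
orientation: [1.192, 2.901, 0.014]
force: [0.0, 1.3, 1.0]
opening: 0.0833
gripper_force: 0.0
```

```bash
cat > up.py <<'E'
from h import *
from scipy.optimize import minimize
def upfit(f,guess,zb=0.,new=True):
    """fit upright beaker standing at z=zb: rim circle r=.029 at zb+.061 and base circle r=.025 at zb"""
    if new:
        m,im,s=snap('wrist',f);print('t',round(s['t'],2),s['tool_pos'].round(4),round(s['opening'],4),s['force'].round(1))
    m=load(f);im=cv2.imread(f'pics/{f}_raw.png');g8=cv2.medianBlur(cv2.cvtColor(im,cv2.COLOR_BGR2GRAY),3)
    gx=cv2.Sobel(g8,cv2.CV_32F,1,0);gy=cv2.Sobel(g8,cv2.CV_32F,0,1);a=np.linspace(0,2*np.pi,181)
    def score(x,y,z,r):
        q=proj(m,np.c_[x+r*np.cos(a),y+r*np.sin(a),np.full(181,z)]);n=np.gradient(q,axis=0);n=np.c_[n[:,1],-n[:,0]];n/=np.linalg.norm(n,axis=1)[:,None]+1e-9
        i=q.round().astype(int);ok=(i[:,1]<258)&(i[:,1]>=0)&(i[:,0]>=0)&(i[:,0]<512)
        if ok.sum()<90:return 0
        return np.abs(gx[i[ok,1],i[ok,0]]*n[ok,0]+gy[i[ok,1],i[ok,0]]*n[ok,1]).clip(0,120).mean()
    for nm,z,r in (('rim',zb+.061,.029),('base',zb,.0255),('inverted top',zb+.061,.0255),('inv rim',zb,.029)):
        b=sorted((( round(float(score(guess[0]+dx,guess[1]+dy,z,r)),1),round(guess[0]+dx,4),round(guess[1]+dy,4)) for dx in np.arange(-.03,.031,.002) for dy in np.arange(-.03,.031,.002)),reverse=True)
        print(nm,b[:3])
E
python3 - <<'E'
from up import *
s=robot.read_state();T=R.from_rotvec(s['orientation']).as_matrix()
upfit('w22',(.382,.462))
E
```

```text
t 30.55 [0.4096 0.4424 0.1303] 0.0833 [0.  1.3 1. ]
rim [(92.4, np.float64(0.384), np.float64(0.464)), (88.4, np.float64(0.384), np.float64(0.462)), (67.1, np.float64(0.382), np.float64(0.462))]
base [(98.0, np.float64(0.384), np.float64(0.462)), (68.8, np.float64(0.386), np.float64(0.462)), (59.9, np.float64(0.384), np.float64(0.46))]
inverted top [(69.9, np.float64(0.382), np.float64(0.466)), (62.4, np.float64(0.382), np.float64(0.464)), (62.0, np.float64(0.382), np.float64(0.46))]
inv rim [(71.8, np.float64(0.382), np.float64(0.46)), (67.4, np.float64(0.386), np.float64(0.464)), (62.6, np.float64(0.384), np.float64(0.466))]
```

Request:
arm_command --increments "0.1 15 0 20 0; 0.1 28 -2 40 0; 0.1 28 -2 40 0; 0.1 28 -2 40 0"

```text
t: 31.0
tool_pos: [0.3834, 0.4583, 0.0824]
orientation: [-1.191, -2.906, 0.004]
force: [-0.6, -0.2, -0.4]
opening: 0.0838
gripper_force: 0.0
```

```bash
python3 - <<'E'
from up import *
go((.384,.463,.039),135.2)
upfit('w23',(.384,.463))
E
```

```text
t 31.0 tcp [0.3834 0.4583 0.0824] yaw 135.4 shift [ 2.9  3.9 43.4] turn 0.004 q6 -0.0
t 31.0 [0.3834 0.4583 0.0824] 0.0838 [-0.6 -0.2 -0.4]
rim [(86.0, np.float64(0.384), np.float64(0.463)), (78.2, np.float64(0.386), np.float64(0.463)), (70.1, np.float64(0.384), np.float64(0.461))]
base [(80.4, np.float64(0.386), np.float64(0.461)), (69.3, np.float64(0.386), np.float64(0.463)), (65.8, np.float64(0.384), np.float64(0.461))]
inverted top [(75.6, np.float64(0.382), np.float64(0.465)), (67.1, np.float64(0.38), np.float64(0.465)), (65.0, np.float64(0.382), np.float64(0.467))]
inv rim [(51.7, np.float64(0.382), np.float64(0.463)), (51.6, np.float64(0.382), np.float64(0.461)), (48.5, np.float64(0.386), np.float64(0.459))]
```

Request:
arm_command --increments "0.1 2 3 15 0; 0.1 2 3 32 0; 0.1 2 3 42 0; 0.1 2 3 42 0"

```text
t: 31.45
tool_pos: [0.3837, 0.4608, 0.0385]
orientation: [-1.192, -2.905, 0.007]
force: [-0.1, -0.4, 0.2]
opening: 0.0837
gripper_force: 0.0
```

Request:
arm_command --increments "1 0 0 0 0; 1 0 0 0 0; 1 0 0 0 0; 1 0 0 0 0; 1 0 0 0 0" --grip_force 8

```text
t: 31.95
tool_pos: [0.3854, 0.4629, 0.0424]
orientation: [1.192, 2.906, 0.002]
force: [0.4, 0.1, 1.5]
opening: 0.0588
gripper_force: 8.0
```

Request:
arm_command --increments "1 0 0 0 0; 1 0 0 0 0; 1 0 0 -2 0; 1 0 0 -8 0; 1 0 0 -20 0"

```text
t: 32.45
tool_pos: [0.3841, 0.4616, 0.0608]
orientation: [-1.192, -2.905, 0.004]
force: [-0.4, 0.4, -0.6]
opening: 0.0589
gripper_force: 8.0
```

Request:
arm_command --increments "1 0 0 -35 0; 1 0 0 -75 0; 1 0 0 -115 0; 1 0 0 -130 0; 1 0 0 -130 0"

```text
t: 32.95
tool_pos: [0.3864, 0.4639, 0.1956]
orientation: [1.192, 2.904, 0.009]
force: [0.3, 0.3, -0.4]
opening: 0.0593
gripper_force: 8.0
```

```bash
python3 - <<'E'
from up import *
s=robot.read_state();print(s['opening'],s['gripper_force'])
go((.5527,.3464,.18),-134.8)
upfit('w24',s['tool_pos'][:2],zb=s['tool_pos'][2]-.039)
E
```

```text
0.05925930575742234 8.000023948115995
t 32.95 tcp [0.3864 0.4639 0.1956] yaw 135.4 shift [-200.9   33.1   15.8] turn -1.568 q6 -0.0
t 32.95 [0.3864 0.4639 0.1956] 0.0593 [ 0.3  0.3 -0.4]
rim [(53.8, np.float64(0.3784), np.float64(0.4699)), (50.5, np.float64(0.3784), np.float64(0.4679)), (49.2, np.float64(0.3784), np.float64(0.4719))]
base [(81.0, np.float64(0.3864), np.float64(0.4639)), (75.3, np.float64(0.3844), np.float64(0.4639)), (73.5, np.float64(0.3864), np.float64(0.4619))]
inverted top [(73.1, np.float64(0.3744), np.float64(0.4719)), (63.7, np.float64(0.3744), np.float64(0.4699)), (56.9, np.float64(0.3764), np.float64(0.4739))]
inv rim [(75.4, np.float64(0.3884), np.float64(0.4599)), (66.0, np.float64(0.3844), np.float64(0.4599)), (64.5, np.float64(0.3864), np.float64(0.4599))]
```

Request:
arm_command --increments "1 -14 2 0 -0.1; 1 -34 5 0 -0.24; 1 -56 9 0 -0.4; 1 -78 12 0 -0.55; 1 -100 16 0 -0.7"

```text
t: 33.5
tool_pos: [0.4666, 0.4021, 0.188]
orientation: [-0.129, -3.135, 0.005]
force: [-0.4, -0.5, -0.1]
opening: 0.0591
gripper_force: 8.0
```

Request:
arm_command --increments "1 -22 -13 0 -0.14; 1 -43 -26 0 -0.28; 1 -62 -38 0 -0.42; 1 -78 -47 0 -0.56; 1 -87 -52 0 -0.7"

```text
t: 34.0
tool_pos: [0.5492, 0.3421, 0.1877]
orientation: [0.95, -2.989, 0.002]
force: [-1.0, -0.2, -0.3]
opening: 0.0596
gripper_force: 8.0
```

Request:
arm_command --increments "1 0 0 0 -0.1; 1 0 0 0 -0.168; 1 0 0 0 -0.168; 1 0 0 0 -0.168"

```text
t: 34.4
tool_pos: [0.5485, 0.3436, 0.1892]
orientation: [1.189, -2.904, 0.0]
force: [-0.5, 0.9, -0.1]
opening: 0.0592
gripper_force: 8.0
```

```bash
python3 - <<'E'
from up import *
s=robot.read_state();print(s['opening'],s['gripper_force'])
go((.5527,.3464,.105),-134.8)
m,im,s=snap('wrist','w25')
# pan circle r=.05 z=.066 and beaker base circle fit
g8=cv2.medianBlur(cv2.cvtColor(im,cv2.COLOR_BGR2GRAY),3);gx=cv2.Sobel(g8,cv2.CV_32F,1,0);gy=cv2.Sobel(g8,cv2.CV_32F,0,1);a=np.linspace(0,2*np.pi,361)
def fit(z,r,c,w=.014):
    out=[]
    for dx in np.arange(-w,w+.001,.001):
        for dy in np.arange(-w,w+.001,.001):
            q=proj(m,np.c_[c[0]+dx+r*np.cos(a),c[1]+dy+r*np.sin(a),np.full(361,z)]);n=np.gradient(q,axis=0);n=np.c_[n[:,1],-n[:,0]];n/=np.linalg.norm(n,axis=1)[:,None]+1e-9
            i=q.round().astype(int);ok=(i[:,1]<258)&(i[:,1]>=0)&(i[:,0]>=0)&(i[:,0]<512)
            if ok.sum()<120: continue
            out.append((round(float(np.abs(gx[i[ok,1],i[ok,0]]*n[ok,0]+gy[i[ok,1],i[ok,0]]*n[ok,1]).clip(0,120).mean()),1),round(c[0]+dx,4),round(c[1]+dy,4),int(ok.sum())))
    return [tuple(map(float,o)) for o in sorted(out)[::-1][:3]]
print('pan',fit(.066,.05,(.5527,.3464)));print('base',fit(s['tool_pos'][2]-.039,.0255,s['tool_pos'][:2]))
E
```

```text
0.05924197765336605 7.9998157429508865
t 34.4 tcp [0.5485 0.3436 0.1892] yaw -135.5 shift [-5.2 -1.1 84.1] turn -0.012 q6 -1.87
pan [(75.4, 0.5527, 0.3444, 361.0), (75.2, 0.5517, 0.3444, 361.0), (71.6, 0.5527, 0.3454, 361.0)]
base [(72.6, 0.5495, 0.3416, 309.0), (68.4, 0.5505, 0.3416, 303.0), (64.4, 0.5485, 0.3416, 317.0)]
```

Request:
arm_command --increments "1 -4 0 25 -0.012; 1 -4 0 48 -0.012; 1 -4 0 64 -0.012; 1 -4 0 72 -0.012; 1 -4 0 74 -0.012"

```text
t: 34.95
tool_pos: [0.5516, 0.3466, 0.1163]
orientation: [1.209, -2.897, 0.0]
force: [0.8, 0.2, -0.9]
opening: 0.0591
gripper_force: 8.0
```

Request:
arm_command --increments "1 0 0 0.5 0; 1 0 0 1 0; 1 0 0 1.5 0; 1 0 0 2 0"

```text
t: 35.35
tool_pos: [0.5528, 0.3472, 0.1165]
orientation: [-1.21, 2.898, 0.0]
force: [-0.1, 0.8, -0.2]
opening: 0.0587
gripper_force: 8.0
```

Request:
arm_command --increments "1 0 0 0.5 0; 1 0 0 1 0; 1 0 0 1.5 0; 1 0 0 1.5 0"

```text
t: 35.75
tool_pos: [0.5523, 0.3469, 0.1139]
orientation: [1.21, -2.899, 0.0]
force: [0.2, -0.2, -0.3]
opening: 0.0592
gripper_force: 8.0
```

Request:
arm_command --increments "1 0 0 1 0; 1 0 0 1.5 0; 1 0 0 2 0; 1 0 0 2.5 0; 1 0 0 2.5 0"

```text
t: 36.25
tool_pos: [0.5523, 0.3469, 0.1115]
orientation: [1.211, -2.899, 0.0]
force: [-0.7, -0.0, -1.6]
opening: 0.0587
gripper_force: 8.0
```

Request:
arm_command --increments "1 0 0 0.5 0; 1 0 0 1 0; 1 0 0 1.5 0; 1 0 0 1.5 0"

```text
t: 36.65
tool_pos: [0.5523, 0.3469, 0.11]
orientation: [1.211, -2.899, 0.0]
force: [-0.6, -0.4, -0.2]
opening: 0.0591
gripper_force: 8.0
```

Request:
arm_command --increments "1 0 0 0.5 0; 1 0 0 1 0; 1 0 0 1 0"

```text
t: 36.95
tool_pos: [0.5524, 0.3469, 0.1091]
orientation: [-1.211, 2.899, -0.0]
force: [0.6, 0.4, -1.0]
opening: 0.0589
gripper_force: 8.0
```

Request:
arm_command --increments "1 0 0 0.5 0; 1 0 0 1 0; 1 0 0 1 0"

```text
t: 37.25
tool_pos: [0.5528, 0.3472, 0.1088]
orientation: [-1.21, 2.898, 0.0]
force: [1.0, 0.6, 3.4]
opening: 0.0586
gripper_force: 8.0
```

Request:
arm_command --increments "1 0 0 0.5 0; 1 0 0 1 0; 1 0 0 1 0"

```text
t: 37.55
tool_pos: [0.553, 0.3474, 0.1085]
orientation: [-1.21, 2.897, 0.0]
force: [0.1, 0.8, 7.6]
opening: 0.0589
gripper_force: 8.0
```

Request:
arm_command --increments "1 0 0 0.5 0; 1 0 0 1 0; 1 0 0 1 0"

```text
t: 37.85
tool_pos: [0.5532, 0.3475, 0.1081]
orientation: [-1.21, 2.897, 0.001]
force: [-2.1, -0.5, 10.1]
opening: 0.059
gripper_force: 8.0
```

Request:
arm_command --increments "1 0 0 -1 0; 1 0 0 -2 0; 0.7 0 0 -2 0; 0.4 0 0 -2 0; 0.2 0 0 -2 0"

```text
t: 38.35
tool_pos: [0.552, 0.3467, 0.1077]
orientation: [1.21, -2.898, 0.0]
force: [0.3, -0.5, -0.7]
opening: 0.0631
gripper_force: 0.0
```

Request:
arm_command --increments "0 0 0 0 0; 0 0 0 0 0; 0 0 0 -10 0; 0 0 0 -30 0; 0 0 0 -60 0"

```text
t: 38.85
tool_pos: [0.551, 0.3463, 0.167]
orientation: [1.209, -2.895, 0.001]
force: [0.7, -0.2, 0.4]
opening: 0.0924
gripper_force: 0.0
```

Request:
arm_command --increments "0 0 0 -40 0; 0 0 0 -80 0; 0 0 0 -100 0; 0 0 0 -100 0"

```text
t: 39.25
tool_pos: [0.5541, 0.3479, 0.274]
orientation: [-1.208, 2.891, 0.001]
force: [0.0, 0.5, -0.0]
opening: 0.0928
gripper_force: 0.0
```

```bash
python3 - <<'E'
from up import *
upfit('w26',(.553,.346),zb=.066)
m=load('w26')
upfit('w26',(.553,.346),zb=.066,new=False) if 0 else None
# bottles in tray & cover: top picture, compare to prediction
mt,it,_=snap('top','t4')
print('top px beaker',proj(mt,[.553,.346,.127]))
E
```

```text
t 39.25 [0.5541 0.3479 0.274 ] 0.0928 [ 0.   0.5 -0. ]
rim [(75.4, np.float64(0.553), np.float64(0.344)), (63.8, np.float64(0.555), np.float64(0.344)), (61.1, np.float64(0.555), np.float64(0.346))]
base [(75.9, np.float64(0.555), np.float64(0.346)), (71.0, np.float64(0.553), np.float64(0.346)), (62.5, np.float64(0.555), np.float64(0.344))]
inverted top [(60.9, np.float64(0.549), np.float64(0.34)), (55.2, np.float64(0.557), np.float64(0.35)), (53.2, np.float64(0.561), np.float64(0.326))]
inv rim [(56.1, np.float64(0.561), np.float64(0.346)), (54.6, np.float64(0.557), np.float64(0.35)), (54.2, np.float64(0.555), np.float64(0.342))]
top px beaker [[161.16030503 195.59079652]]
```

Request:
arm_command --increments "0 50 40 -20 0; 0 95 80 -40 0; 0 140 120 -40 0; 0 180 150 -40 0; 0 180 150 -40 0"

```text
t: 39.85
tool_pos: [0.3162, 0.3235, 0.3059]
orientation: [1.21, -2.895, 0.001]
force: [0.3, 0.8, 0.6]
opening: 0.0927
gripper_force: 0.0
```

```bash
python3 - <<'E'
from h import *
print(robot.read_state()['tool_pos'])
u=np.array([.7046,.7096]);v=np.array([-.7096,.7046]);h=np.array([.5527,.345])+.074*u
cams={n:snap(n,n+'9')[:2] for n in('side','top')}
def edge(n,P):
    m,im=cams[n];g=cv2.cvtColor(im,cv2.COLOR_BGR2GRAY).astype(np.float32);gx=cv2.Sobel(g,cv2.CV_32F,1,0);gy=cv2.Sobel(g,cv2.CV_32F,0,1)
    q=proj(m,P);t=q[-1]-q[0];t/=np.linalg.norm(t);nn=np.array([t[1],-t[0]]);s=q[:,::-1].T
    from scipy.ndimage import map_coordinates as mc
    return abs((mc(gx,s,order=1)*nn[0]+mc(gy,s,order=1)*nn[1])).mean()
for n in cams:
  r=[]
  for d in range(70,112,2):
    c,s=np.cos(np.radians(d)),np.sin(np.radians(d))
    def W(r_,o,y): X=-r_*c+o*s; Z=r_*s+o*c; return np.r_[h+X*u+y*v,.064+Z]
    L=lambda A,B:np.array([A+(B-A)*k for k in np.linspace(0,1,30)])
    E=[L(W(.138,.022,-.067),W(.138,.022,.067)),L(W(.02,.022,-.067),W(.138,.022,-.067)),L(W(.02,.002,-.067),W(.138,.002,-.067)),L(W(.173,.02,-.028),W(.173,.02,.028))]
    r.append((d,[round(float(edge(n,e))) for e in E]))
  print(n,r)
m,im=cams['top']
# bottle caps/body in tray: brightness at cap predictions
for X in ([.4619,-.2186,.106],[.487,-.294,.106],[.507,-.375,.106]):
    q=proj(m,X)[0].round().astype(int);print(q,im[q[1]-1:q[1]+2,q[0]-1:q[0]+2].mean((0,1)).round())
E
```

```text
[0.31620452 0.32345195 0.30591637]
side [(70, [43, 95, 27, 68]), (72, [123, 97, 31, 82]), (74, [179, 97, 38, 59]), (76, [161, 108, 47, 68]), (78, [65, 135, 57, 70]), (80, [85, 182, 63, 86]), (82, [181, 227, 53, 119]), (84, [236, 252, 32, 151]), (86, [252, 239, 23, 169]), (88, [245, 179, 60, 152]), (90, [223, 115, 111, 112]), (92, [191, 81, 153, 69]), (94, [161, 109, 200, 40]), (96, [138, 129, 225, 24]), (98, [122, 135, 193, 14]), (100, [119, 122, 168, 9]), (102, [125, 92, 147, 8]), (104, [140, 62, 117, 9]), (106, [166, 72, 113, 12]), (108, [194, 82, 135, 22]), (110, [228, 90, 136, 34])]
top [(70, [19, 87, 151, 122]), (72, [67, 86, 226, 62]), (74, [38, 54, 272, 50]), (76, [83, 115, 125, 87]), (78, [243, 138, 74, 283]), (80, [261, 175, 59, 178]), (82, [107, 220, 67, 42]), (84, [29, 257, 80, 252]), (86, [153, 284, 95, 177]), (88, [268, 299, 119, 37]), (90, [238, 298, 151, 172]), (92, [136, 282, 182, 167]), (94, [120, 260, 208, 47]), (96, [128, 238, 227, 20]), (98, [90, 221, 236, 10]), (100, [68, 206, 233, 13]), (102, [67, 192, 222, 26]), (104, [57, 181, 210, 20]), (106, [40, 171, 199, 8]), (108, [35, 162, 190, 5]), (110, [52, 156, 181, 2])]
[308 222] [73. 75. 76.]
[327 216] [232. 239. 242.]
[348 211] [234. 240. 243.]
```

```bash
python3 -c "
from plant import robot
print(robot.close_job())"
```

```text
the job is handed in; nothing more can be done
None
```

I handed the job in at about 40 s: the bottle stands in the tray between the other two, the cover is up at roughly 87–90° by camera fit, and the beaker is upright within about 2 mm of the pan's centre. I didn't recheck the stopper and vial at the end, but the arm touched neither.

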